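# Mount a finned chill block in its dock and tighten the clamp until the handle slips

## Task

Put the finned aluminium chill block onto the chiller dock: lower it in the gripper, centred on the dock, so that its four fins slide into the four gaps between the dock's fins, and let it go fully home. Then swing the clamp arm back over it as far as it goes and turn the clamp's bar handle clockwise until it slips on its torque clutch. Stop as soon as it has clearly slipped (10 to 40 degrees), let go, and leave the other things on the bench where they stand.

Things in the scene. Friction and masses are not known exactly. Their poses are not given: they have to be found in the camera images.
- chill_block: Loose aluminium block, 0.45 to 0.7 kg, standing on its fins. Origin: centre of its underside (fin ends); x along the fins, z up. Body 100 (x) x 84 (y) mm, 30 to 60 mm above the origin, dark wells on top. Four fins below, along x, 100 long, 6 thick, 30 tall, centred at y = -27, -9, 9, 27 mm. Same when turned half round.
- rib_grip (a point): Point on the chill block's grip rib, 83 mm above the block's origin. The rib, on top of the block, is 70 mm long (x), 16 mm thick (y) and runs from 60 to 95 mm above the block's origin: grip it across its thickness.
- dock: Fixed chiller dock, white base 215 x 130 x 20 mm. Origin: on the bench under the centre of the fin field; x along the fins towards the clamp post. Five upright fins along x, 100 long, 6 thick, at y = -36, -18, 0, 18, 36 mm, 20 to 46 mm above the bench, roof-shaped tops; gaps 12 mm wide (3 mm play each side). The post, 28 mm thick, stands at x = 108 mm.
- dock_seat (a point): Where the chill block's origin comes when it is seated: on the dock's floor between the fins, 20 mm above the bench, in the centre of the fin field. The point's x runs along the fins; the block's x lies along it, either way round. The seated block's body top is then 80 mm and its rib top 115 mm above the bench.
- clamp_arm (a joint): Swing of the clamp arm about the upright post, rad. 0: closed against its stop, arm along the dock's -x, screw over the dock's centre. Grows as it swings out, counter-clockwise from above, to 1.6; starts out at 1.1 to 1.4. Friction 0.35 N m; stays where left. Flat bar 26 mm wide, 145 to 161 mm above the bench, hub to 168 mm.
- swing_post (a point): Point on the upright black round grip, 14 mm in diameter, at the clamp arm's free end, 172 mm from the post's axis. The grip runs from 161 to 235 mm above the bench; this point is at 218 mm. Take or push it to swing the arm; being round it turns in a grasp.
- handle_grip (a point): Centre of the black bar handle on the clamp screw, 193 mm above the bench, 108 mm from the post's axis, 64 mm from the swing grip. Bar 84 mm long (point's x), 16 mm thick (y), 180 to 206 mm above the bench. Turns with the handle. White marks on the bar's ends lie over two white tabs of the screw's collar until it slips. At screw 0 the bar lies along the arm.
- clamp_screw (a joint): Turn of the clamp screw, rad, clockwise from above; starts at 0 to 0.3. Lowers the pad 10 mm per rad, which meets the rib of a seated block at about 1.15 rad; the screw stops turning soon after (about 1.2). Turns against 0.12 N m and stays where it is left.
- clamp_handle (a joint): Slip of the bar handle over the screw, rad, clockwise; 0 at the start. The torque clutch makes both turn as one until the pad is tight; at 0.30 N m it slips: the screw stands still, the handle turns on and this value grows. It does not spring back.
- clamp_pad: Black round clamping pad, 28 mm in diameter, under the arm below the screw. Origin: centre of its lower face, 126.5 mm above the bench at screw 0, lower by 10 mm per rad of screw.
- tube_rack: White rack of capped tubes, 75 x 150 mm, 100 mm tall; a bystander, leave it alone.
- spray_bottle: White spray bottle with blue trigger, 82 mm in diameter, 220 mm tall; a bystander, leave it alone.
- reagent_bottle: Amber bottle, 68 mm in diameter, 150 mm tall; a bystander, leave it alone.
Not all that is in view belongs to the job. Several things look just like the chill_block: the one meant starts farthest to the robot's right.

How it is judged:
By the outcome, as a careful person would: the job done as asked, in the order asked, and still so for the second after the job is handed in, with the robot touching nothing.
It also fails if it takes over 58 s, if anything falls off the work surface, if the arm or the gripper's body presses on something with over 40 N, if the wrist force passes 120 N, or if a joint passes its speed limit or range.

## Robot

A 6-joint arm with a two-finger parallel gripper is mounted at the origin on the work surface. World frame = base frame: x ahead of the robot, y to its left, z up, the work surface at z = 0. Lengths are in m, angles in rad, forces in N, time in s.
With the tool pointing down it reaches from about 0.375 to 0.9 m from the base axis. Payload 3.1 kg.
Tool frame: the origin (TCP) lies at the very end of the fingers, on their centre line; the grasp point (between the pads) lies 19 mm behind it; x points along the fingers, z is the direction in which the jaws open and shut, and the axes are right-handed (so a half turn about x gives the same grasp; the last joint's range is limited). The gripper opens to 85 mm and grips with 20 to 120 N. Pads are 22 mm wide; open, the fingers measure 114 mm over their backs; the gripper's body (76 mm by 85 mm) begins 54 mm behind the grasp point. The pads swing forward as they close: fully open they stand 13 mm farther back than shut.
Start: joints at [-1.371, 0.527, 1.433, -0, 1.181, -0.178], TCP at [0.231, -0.581, 0.231] pointing down, gripper open.
Joint ranges: [-3.08, 3.08], [-0.75, 2.2], [0.22, 2.44], [-1.43, 4.57], [0, 2.65], [-2.85, 2.85]. Speed limits (rad/s): [2.79, 2.79, 3.14, 3.14, 3.14, 3.14].

## Interface

Orientations are given as a unit quaternion [x, y, z, w].
In Python, from station import manip, viewer, job gives the robot as it stands.
- The arm moves only by the tool move_arm, never from a script. Its argument "deltas" is one flat list of numbers, 7 for each row, row after row: the finger opening in mm, from 0 to 85.4, then the shift along the tool's x, y, z in mm, then the turn, a rotation vector about the tool's x, y, z in degrees. In form: [jaw, tx, ty, tz, rx, ry, rz, jaw, tx, ty, tz, rx, ry, rz, ...]. A call has 1 to 10 rows; each row shifts and turns the commanded pose from where the row before left it, along the tool's axes as they then stand; what a row does not reach is not made up. A row lasts 1/10 s, in which the tool goes at most 50 mm and 8.59 degrees, less where a joint would pass 70% of its speed; a pose out of reach is approached as far as the arm can. A call is refused whole if a number of a shift passes 50 or a number of a turn 8.59, either way. A call with a gripper value outside its range is refused whole. The fingers move at their own pace and stop on an object; "force" is the grip in N (left out, the last holds). Time passes only in rows, so rows that do not move let the fingers close. It gives the time, the measured TCP pose, the force and the opening at its end, in the units of the state.
- manip.sense(): the state, without advancing time (a new reading comes with each control period).
- viewer.snapshot(name): name is "scene" or "side" or "wrist"; returns a dict with "image" (400x640x3 uint8, red, green, blue), "depth" (400x640 float32, m along the optical axis (not along the pixel's ray), 0 where there is no reading), "fovy" (degrees; the focal length in pixels is half the picture's height over the tangent of half this angle, whatever the lens; pixels are square), "cx", "cy" (the principal point, pixels), "R" (3x3) and "t" (3): a world point X has camera coordinates R X + t. Camera axes: x right, y down, z forward; pixel columns grow to the right and rows downward; lengths in m; the calibration is good to about 2 mm. A picture is of the moment at which its call begins.
- job.sign_off(): hands the job in, once; it reports no verdict.
The state is a dict: "t": time; "q": joint angles; "qd": joint speeds; "tau": joint torques, N m; "tcp_pos": TCP position; "tool_rot": TCP orientation; "force": force on the tool from outside, world axes, zero at the start; "ft_torque": the same for the moment, N m; "finger_gap": opening from 0.0 (shut) to 1.0 (fully open).
Only numpy, scipy, OpenCV 4.12 (cv2) and the standard library are available. Lean on these libraries where they do the work, as an engineer would, in place of code of your own. Each camera call takes 0.05 s, during which the arm holds its last target.

## Working session

There is one attempt and no reset: what is moved stays moved. The work goes in short steps, Python scripts to look and compute and a tool call to move; the robot and the scene stay as the last step left them, time stands still between calls to the robot, and variables do not carry over. Pictures are saved under pics/ and viewed, and the job is handed in when it is done.

Besides the shell and the picture viewer there is one more tool, called after "Emit:" by a JSON object that holds its "op" and its "data", one argument or row to a line. move_arm: Moves the arm, as the interface text tells. Its arguments: {"type":"object","properties":{"deltas":{"type":"array"},"force":{"type":"number"}},"required":["deltas"]}

```bash
mkdir -p pics; ls; cat > h.py <<'E'
import numpy as np, cv2
from station import manip, viewer, job
def snap(n,fn=None):
    s=viewer.snapshot(n)
    if fn: cv2.imwrite('pics/'+fn,s['image'][:,:,::-1])
    np.savez('last_%s.npz'%n,**s)
    return s
def load(n):
    return dict(np.load('last_%s.npz'%n))
def ray(s,u,v):
    f=200/np.tan(np.radians(float(s['fovy']))/2)
    d=np.array([(u-s['cx'])/f,(v-s['cy'])/f,1.0]); R=s['R'];t=s['t']
    return -R.T@t, R.T@d
def onz(s,u,v,z):
    o,d=ray(s,u,v); return o+d*(z-o[2])/d[2]
def dep(s,u,v):
    o,d=ray(s,u,v); return o+d*s['depth'][int(v),int(u)]
def proj(s,X):
    f=200/np.tan(np.radians(float(s['fovy']))/2)
    c=s['R']@np.array(X)+s['t']; return c[0]/c[2]*f+s['cx'],c[1]/c[2]*f+s['cy']
def cloud(s):
    f=200/np.tan(np.radians(float(s['fovy']))/2)
    v,u=np.mgrid[:400,:640]; z=s['depth']
    P=np.stack([(u-s['cx'])/f*z,(v-s['cy'])/f*z,z],-1)
    W=(P-s['t'])@s['R']; W[z==0]=np.nan
    return W
E
python3 - <<'E'
from h import *
for n in ['scene','side','wrist']:
    s=snap(n,n+'0.png'); print(n,s['fovy'],s['R'].round(3).tolist(),s['t'], (-s['R'].T@s['t']).round(3))
st=manip.sense(); print(st)
E
```

```text
pics
scene 42.17057789690106 [[0.73, 0.683, 0.001], [0.516, -0.55, -0.657], [-0.448, 0.48, -0.754]] [-0.3712782  -0.15815621  2.16379039] [ 1.322 -0.873  1.528]
side 45.95913334103434 [[-0.928, -0.372, 0.02], [-0.257, 0.601, -0.757], [0.27, -0.708, -0.653]] [0.46249833 0.21345458 1.54223928] [0.068 1.135 1.16 ]
wrist 60.160253090715955 [[0.369, -0.93, -0.002], [-0.88, -0.35, 0.322], [-0.3, -0.117, -0.947]] [-0.6244715  -0.0421914   0.38047759] [ 0.307 -0.551  0.373]
{'t': 0.15, 'q': array([-1.37146126e+00,  5.28236101e-01,  1.43358552e+00, -5.77976867e-06,
        1.18141435e+00, -1.78501545e-01]), 'qd': array([ 0.00041957, -0.00245664, -0.00396924, -0.00148682,  0.0004014 ,
       -0.00036008]), 'tau': array([ 7.18992123e-04, -4.42744267e+01, -1.78275812e+01, -2.23886814e-04,
        5.59582448e-03,  6.06712121e-06]), 'tcp_pos': array([ 0.23048567, -0.58036899,  0.23057573]), 'tool_rot': array([ 0.39761009,  0.5854189 , -0.39679974,  0.58458608]), 'force': array([1.12816291, 0.12490485, 0.62490054]), 'ft_torque': array([-0.02605118,  0.03566995, -0.0440136 ]), 'finger_gap': 0.9966584682153977}
```

View pics/scene0.png

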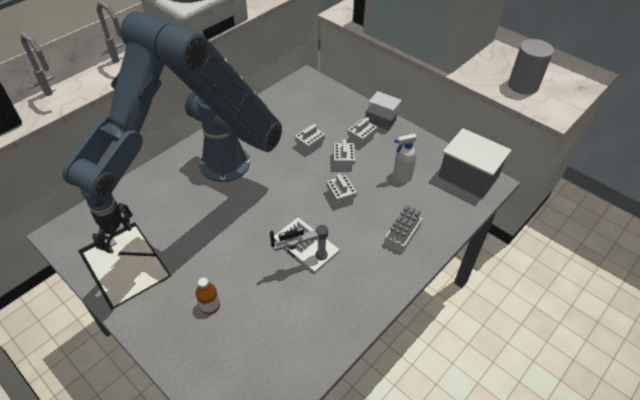

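View pics/side0.png

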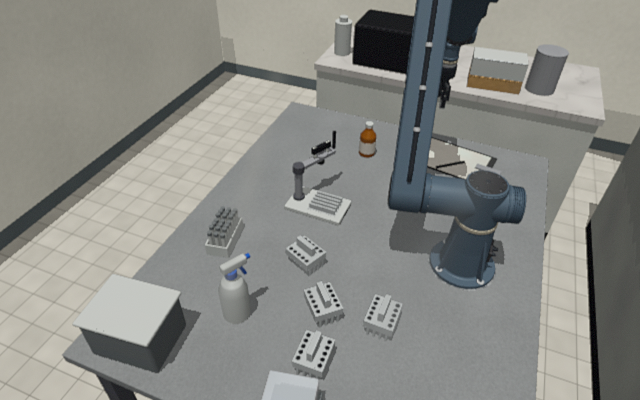

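View pics/wrist0.png

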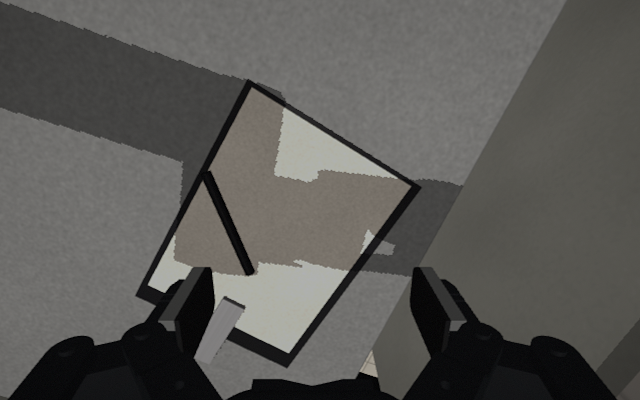

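```bash
python3 - <<'E'
from h import *
s=load('scene');d=load('side')
cv2.imwrite('pics/z1.png',cv2.resize(s['image'][105:285,255:455,::-1],(800,720))[:600] if 0 else cv2.resize(s['image'][115:275,255:455,::-1],(750,600),interpolation=cv2.INTER_CUBIC))
cv2.imwrite('pics/z2.png',cv2.resize(d['image'][115:275,220:420,::-1],(750,600),interpolation=cv2.INTER_CUBIC))
print('scene blocks',[dep(s,u,v).round(3) for u,v in [(309,135),(343,153),(362,128),(341,187),(310,240)]])
print('side blocks',[dep(d,u,v).round(3) for u,v in [(307,250),(324,300),(382,315),(314,352),(330,205)]])
# footprint by height
for n in ['scene','side']:
    s=load(n);W=cloud(s);m=(W[...,2]>.05)&(W[...,2]<.3)&(W[...,0]>.2)&(W[...,0]<1.1)&(abs(W[...,1])<.9)
    k,l,st,c=cv2.connectedComponentsWithStats(m.astype(np.uint8))
    for i in range(1,k):
        if st[i,4]>40:
            p=W[l==i]; print(n,st[i],p.mean(0).round(3),p.min(0).round(3),p.max(0).round(3))
E
```

```text
scene blocks [array([0.186, 0.315, 0.064]), array([0.372, 0.318, 0.079]), array([0.324, 0.497, 0.069]), array([0.49 , 0.171, 0.08 ]), array([ 0.55 , -0.064,  0.03 ])]
side blocks [array([0.461, 0.204, 0.073]), array([0.338, 0.372, 0.088]), array([0.175, 0.36 , 0.09 ]), array([0.305, 0.525, 0.076]), array([ 0.484, -0.062,  0.035])]
scene [365  91  36  32 717] [0.321 0.641 0.102] [0.246 0.599 0.051] [0.38  0.708 0.132]
scene [347 117  30  23 354] [0.321 0.499 0.066] [0.27 0.45 0.05] [0.363 0.56  0.104]
scene [244 124  38  28 345] [0.26  0.027 0.268] [ 0.204 -0.045  0.219] [0.277 0.106 0.299]
scene [ 440  128   71   62 2663] [0.791 0.598 0.13 ] [0.671 0.527 0.05 ] [0.893 0.724 0.164]
scene [305 131  20  16 111] [0.213 0.32  0.059] [0.2   0.269 0.05 ] [0.228 0.372 0.072]
scene [394 133  22  42 730] [0.59  0.427 0.14 ] [0.545 0.385 0.05 ] [0.626 0.477 0.225]
scene [334 139  21  24 382] [0.359 0.339 0.065] [0.289 0.278 0.05 ] [0.419 0.409 0.105]
scene [326 173  31  27 464] [0.479 0.183 0.067] [0.413 0.131 0.05 ] [0.537 0.248 0.102]
scene [389 204  32  39 585] [0.767 0.196 0.084] [0.722 0.1
[... 808 characters left out ...]
31  39 743] [0.757 0.216 0.083] [0.722 0.136 0.05 ] [0.801 0.277 0.106]
side [286 235  40  32 701] [0.468 0.202 0.067] [0.411 0.136 0.05 ] [0.532 0.25  0.101]
side [ 218  253   32   61 1410] [0.568 0.461 0.143] [0.538 0.396 0.05 ] [0.618 0.492 0.224]
side [  72  273  112   91 6567] [0.762 0.645 0.134] [0.666 0.533 0.05 ] [0.892 0.724 0.158]
side [304 281  39  37 920] [0.349 0.355 0.066] [0.288 0.285 0.05 ] [0.412 0.412 0.1  ]
side [363 294  18  31 227] [0.21  0.329 0.06 ] [0.2   0.271 0.051] [0.222 0.376 0.066]
side [ 292  330   43   43 1185] [0.311 0.516 0.066] [0.27  0.459 0.05 ] [0.356 0.561 0.101]
side [ 261  370   61   30 1424] [0.312 0.652 0.119] [0.247 0.608 0.054] [0.375 0.704 0.126]
```

View pics/z1.png

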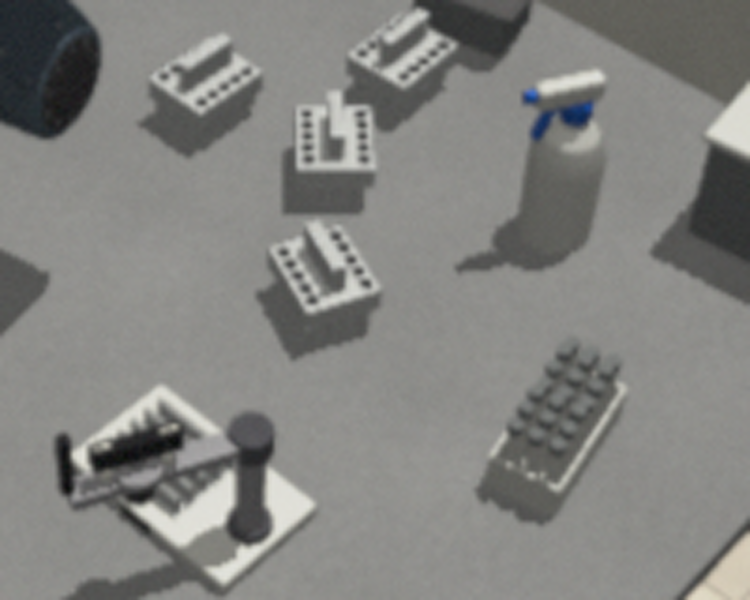

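View pics/z2.png

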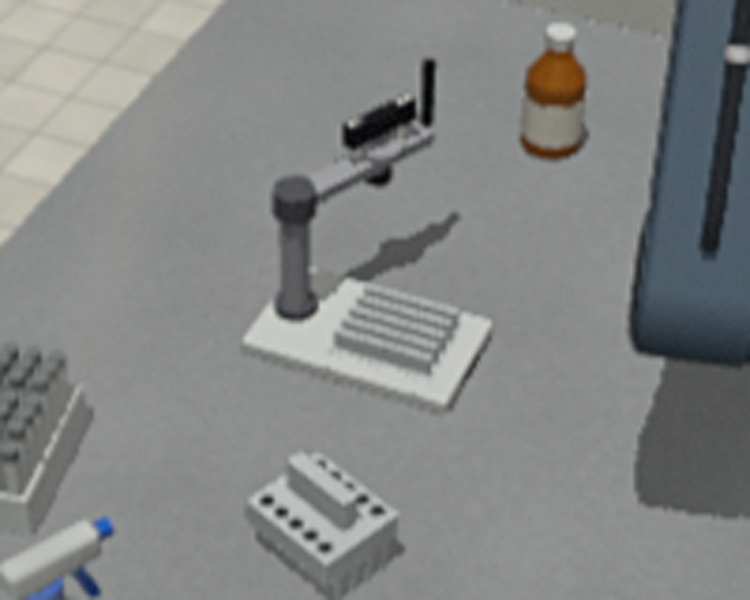

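```bash
python3 - <<'E'
from h import *
for n in ['scene','side']:
    s=load(n);W=cloud(s)
    def reg(c,r,z0,z1):
        m=(np.hypot(W[...,0]-c[0],W[...,1]-c[1])<r)&(W[...,2]>z0)&(W[...,2]<z1); return W[m]
    p=reg((.475,.192),.1,.085,.12); print(n,'rib',len(p),cv2.minAreaRect(p[:,:2].astype(np.float32)*1000), p.mean(0))
    p=reg((.475,.192),.1,.052,.068); print(n,'body',len(p),cv2.minAreaRect(p[:,:2].astype(np.float32)*1000))
    p=reg((.52,-.07),.16,.010,.03); print(n,'base',len(p),cv2.minAreaRect(p[:,:2].astype(np.float32)*1000))
    p=reg((.52,-.07),.16,.034,.055); print(n,'fins',len(p),cv2.minAreaRect(p[:,:2].astype(np.float32)*1000))
    p=reg((.62,-.07),.05,.155,.18); print(n,'hub',len(p),p.mean(0),p.min(0),p.max(0))
    p=reg((.54,-.25),.06,.18,.24); print(n,'grip',len(p),p.mean(0),p.min(0),p.max(0))
    p=reg((.57,-.17),.05,.19,.215); print(n,'handle',len(p),p.mean(0),cv2.minAreaRect(p[:,:2].astype(np.float32)*1000))
E
```

```text
scene rib 74 ((474.10174560546875, 190.186279296875), (20.024450302124023, 80.69227600097656), 65.70992279052734) [0.47437965 0.18809202 0.09351434]
scene body 330 ((473.8540344238281, 188.5876922607422), (85.43791198730469, 105.21588134765625), 65.26886749267578)
scene base 947 ((519.9737548828125, -105.00279235839844), (279.8204650878906, 228.01898193359375), 5.024116039276123)
scene fins 139 ((543.9732666015625, -82.5330810546875), (73.99127197265625, 183.8766326904297), 74.67552185058594)
scene hub 166 [ 0.6162013  -0.0873162   0.16487194] [ 0.59173877 -0.11793913  0.15516145] [ 0.63952321 -0.0593594   0.17468354]
scene grip 118 [ 0.55203123 -0.22038594  0.20610646] [ 0.53421248 -0.24375331  0.18022603] [ 0.56764262 -0.19498091  0.23886779]
scene handle 169 [ 0.57212463 -0.17848409  0.20215684] ((570.7555541992188, -176.84364318847656), (84.9716796875, 24.927276611328125), 63.26788330078125)
side rib 120 ((471.53680419921875, 194.0140838623047), (19.592979431152344, 71.55509948730469), 67.31578826904297) [0.47008809 0.19490829 0.09390462]
side body 499 ((471.28338623046875, 193.08380126953125), (86.54592895507812, 101.88019561767578), 64.89456176757812)
side base 947 ((536.0365600585938, -100.60653686523438), (194.24240112304688, 216.86618041992188), 88.271728515625)
side fins 407 ((540.0013427734375, -74.33576965332031), (91.18368530273438, 169.02774047851562), 89.6200942993164)
side hub 128 [ 0.60991347 -0.0792857   0.16454247] [ 0.5863454  -0.11516691  0.15519566] [ 0.63602968 -0.05342196  0.17463343]
side grip 94 [ 0.54403075 -0.21788414  0.20527722] [ 0.53311412 -0.24194791  0.18023322] [ 0.56194839 -0.1912915   0.23599299]
side handle 125 [ 0.56716607 -0.16943925  0.2014647 ] ((568.2496337890625, -171.8821258544922), (83.59630584716797, 21.606494903564453), 61.80000305175781)
```

```bash
cat >> h.py <<'E'
from scipy.spatial.transform import Rotation as Ro
def pose():
    st=manip.sense(); return np.array(st['tcp_pos']),Ro.from_quat(st['tool_rot']),st
def down(zyaw):
    "tool down with jaw axis z at world yaw (deg)"
    a=np.radians(zyaw); z=np.array([np.cos(a),np.sin(a),0]); x=np.array([0,0,-1.]); y=np.cross(z,x)
    return Ro.from_matrix(np.stack([x,y,z],1))
def plan(p1,R1,n=None,jaw=85,p0=None,R0=None,show=True):
    if p0 is None:
        p0,R0,_=pose()
    d=(R0.inv()*R1).as_rotvec(degrees=True); dist=np.linalg.norm(p1-p0)*1000
    m=int(np.ceil(max(dist/48,np.abs(d).max()/8.4,1)))
    n=n or m; n=max(n,m)
    rows=[];p=p0.copy();R=R0
    for i in range(n):
        tgt=p0+(p1-p0)*(i+1)/n
        t=np.round(R.inv().apply(tgt-p)*1000,1); r=np.round((R.inv()*(R0*Ro.from_rotvec(d*(i+1)/n,degrees=True))).as_rotvec(degrees=True),2)
        rows.append([jaw,*t,*r]); p=p+R.apply(t/1000); R=R*Ro.from_rotvec(r,degrees=True)
    if show:
        print('rows',n,'jaw yaw now',np.degrees(np.arctan2(*R0.as_matrix()[:2,2][::-1])).round(1))
        for r in rows: print(', '.join('%g'%x for x in r)+',')
    return rows
E
python3 - <<'E'
from h import *
p,R,st=pose(); print(R.as_matrix().round(3)); s=load('wrist'); print('cam in tool',R.inv().apply(-s['R'].T@s['t']-p).round(4), 'cam axes in tool',(R.inv().as_matrix()@s['R'].T).round(3))
print(np.degrees(np.arctan2(R.as_matrix()[1,2],R.as_matrix()[0,2])), np.degrees(st['q']))
E
```

```text
[[-0.     0.929  0.369]
 [ 0.002  0.369 -0.929]
 [-1.     0.    -0.002]]
cam in tool [-0.1422  0.0825  0.0004] cam axes in tool [[-0.    -0.323  0.947]
 [-0.    -0.947 -0.323]
 [ 1.    -0.    -0.   ]]
-68.35141726255496 [-7.85789417e+01  3.02656991e+01  8.21383997e+01 -3.31156352e-04
  6.76900561e+01 -1.02273852e+01]
```

```bash
python3 - <<'E'
from h import *
s=load('scene');d=load('side')
for l in [(162,385),(315,508),(225,590)]:
    print(onz(s,255+l[0]/3.75,115+l[1]/3.75,.02).round(4))
print('side')
for l in [(243,340),(347,280),(493,322),(445,403)]:
    print(onz(d,220+l[0]/3.75,115+l[1]/3.75,.02).round(4))
R1=down(65)
plan(np.array([.48,.17,.33]),R1)
E
```

```text
[ 0.4405 -0.013   0.02  ]
[ 0.6515 -0.0216  0.02  ]
[ 0.652  -0.1474  0.02  ]
side
[ 0.6393 -0.0107  0.02  ]
[ 0.5815 -0.134   0.02  ]
[ 0.4251 -0.1309  0.02  ]
[ 0.4291 -0.0044  0.02  ]
rows 17 jaw yaw now -68.4
85, -5.8, 29.9, -35.6, -7.84, -0, -0.01,
85, -5.8, 34.5, -31.2, -7.85, -0, -0,
85, -5.8, 38.5, -26.2, -7.84, -0, -0.01,
85, -5.8, 41.6, -20.7, -7.85, -0.01, -0.01,
85, -5.8, 44.1, -14.9, -7.84, 0, -0,
85, -5.8, 45.7, -8.6, -7.85, 0, -0.01,
85, -5.8, 46.5, -2.4, -7.84, -0, -0.01,
85, -5.8, 46.3, 4, -7.84, -0, -0.01,
85, -5.8, 45.4, 10.3, -7.85, -0, -0,
85, -5.9, 43.5, 16.4, -7.84, -0.01, -0.01,
85, -5.8, 40.9, 22.2, -7.85, 0, -0.01,
85, -5.8, 37.5, 27.6, -7.84, 0, -0,
85, -5.9, 33.4, 32.4, -7.84, -0, -0.01,
85, -5.8, 28.6, 36.6, -7.85, -0, -0.01,
85, -5.9, 23.3, 40.3, -7.84, -0, -0,
85, -5.8, 17.7, 43, -7.85, -0.01, -0.01,
85, -5.9, 11.6, 45.1, -7.84, 0, -0.01,
```

Emit:
{"op": "move_arm", "data": {
  "deltas": [85,-6,30,-36,-7.84,0,0,85,-6,34,-31,-7.84,0,0,85,-6,38,-26,-7.84,0,0,85,-6,42,-21,-7.84,0,0,85,-6,44,-15,-7.84,0,0,85,-6,46,-9,-7.84,0,0,85,-6,46,-2,-7.84,0,0,85,-6,46,4,-7.84,0,0,85,-6,45,10,-7.84,0,0,85,-6,43,16,-7.84,0,0]
}}

```text
t: 1.15
tcp_pos: [0.376, -0.139, 0.2916]
tool_rot: [-0.064, 0.704, 0.064, 0.704]
force: [1.6, -0.5, -0.5]
finger_gap: 0.993
```

Emit:
{"op": "move_arm", "data": {
  "deltas": [85,-6,41,22,-7.84,0,0,85,-6,37,28,-7.84,0,0,85,-6,33,32,-7.84,0,0,85,-6,29,37,-7.84,0,0,85,-6,23,40,-7.84,0,0,85,-6,18,43,-7.84,0,0,85,-6,12,45,-7.84,0,0,85,0,0,0,0,0,0]
}}

```text
t: 1.95
tcp_pos: [0.4801, 0.1726, 0.3339]
tool_rot: [-0.382, 0.594, 0.382, 0.596]
force: [0.3, -0.6, 0.4]
finger_gap: 0.991
```

```bash
python3 - <<'E'
from h import *
s=snap('wrist','w1.png'); p,R,st=pose(); print(p,np.degrees(st['q']).round(1),st['t'],st['force'])
E
```

```text
[0.47885727 0.17012253 0.33323248] [  6.9  14.6  90.7   0.   74.7 -58.2] 2.0 [ 0.36625137 -0.95578003  0.22530297]
```

View pics/w1.png

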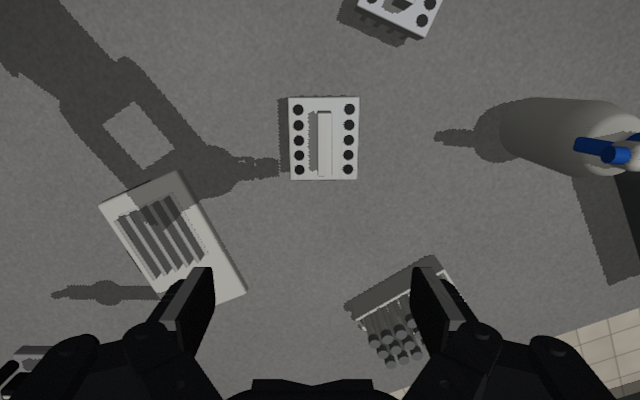

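```bash
python3 - <<'E'
from h import *
s=load('wrist'); g=cv2.cvtColor(s['image'],cv2.COLOR_RGB2GRAY)
cv2.imwrite('pics/w1b.png',cv2.resize(s['image'][85:195,270:380,::-1],(600,600),interpolation=cv2.INTER_CUBIC))
cv2.imwrite('pics/w1d.png',cv2.resize(s['image'][160:310,90:265,::-1],(700,600),interpolation=cv2.INTER_CUBIC))
W=cloud(s)
sub=W[90:190,275:375]; 
for a,b in [(.054,.066),(.088,.102)]:
    m=(sub[...,2]>a)&(sub[...,2]<b); p=sub[m]; print(len(p),p[:,2].mean(),cv2.minAreaRect((p[:,:2]*1000).astype(np.float32)))
print(np.nanmedian(W[20:80,100:300,2]))
E
```

```text
4795 0.05990344385400424 ((471.3570556640625, 191.26547241210938), (84.04096221923828, 100.13284301757812), 65.78443145751953)
931 0.09478454647531646 ((471.1039123535156, 191.58067321777344), (15.859977722167969, 69.3453598022461), 65.67144775390625)
-0.00016096773816734954
```

View pics/w1b.png

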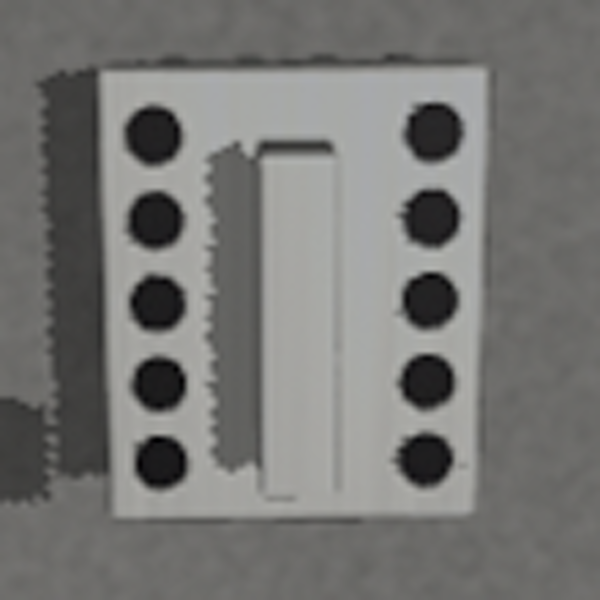

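View pics/w1d.png

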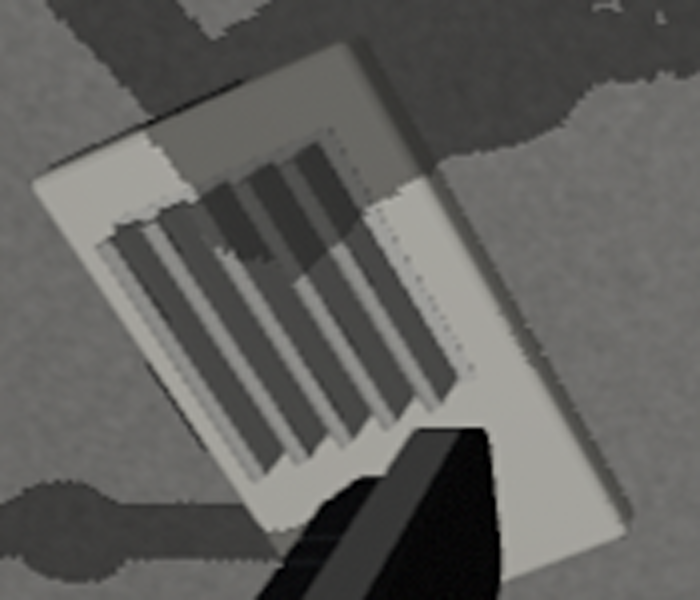

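```bash
cat > dock.py <<'E'
from h import *
def dockfit(s,c,yaw0=0.,verbose=True):
    W=cloud(s); m=(np.hypot(W[...,0]-c[0],W[...,1]-c[1])<.17)
    P=W[m]; base=P[(P[:,2]>.017)&(P[:,2]<.023)][:,:2]
    fin=P[(P[:,2]>.043)&(P[:,2]<.049)]
    print('n',len(base),len(fin))
    # fin ridges: find yaw minimising within-line scatter
    best=None
    for a in np.radians(np.arange(yaw0-8,yaw0+8,.1)):
        n=np.array([-np.sin(a),np.cos(a)]); q=fin[:,:2]@n*1000
        h,_=np.histogram(q,bins=np.arange(q.min()-2,q.max()+2,.5)); v=(h.astype(float)**2).sum()
        if best is None or v>best[0]: best=(v,a)
    a=best[1]; n=np.array([-np.sin(a),np.cos(a)]); x=np.array([np.cos(a),np.sin(a)])
    q=np.sort(fin[:,:2]@n)*1000; 
    g=np.split(q,np.where(np.diff(q)>4)[0]+1)
    print('fin yaw',np.degrees(a)); print('ridges',[(len(k),k.mean().round(2),k.min().round(1),k.max().round(1)) for k in g])
    qx=fin[:,:2]@x*1000; print('fin x ext',np.percentile(qx,[0,.5,99.5,100]).round(1))
    return a,x,n,base,fin
E
python3 - <<'E'
from dock import *
s=load('wrist'); a,x,n,base,fin=dockfit(s,(.52,-.07))
bx=base@x*1000;by=base@n*1000
print('base x',np.percentile(bx,[0,.2,99.8,100]),'y',np.percentile(by,[0,.2,1,99,99.8,100]))
# edges by slices
for lo in range(int(bx.min())+5,int(bx.max())-5,15):
    k=(bx>lo)&(bx<lo+8); print(lo,by[k].min().round(1),by[k].max().round(1),k.sum())
for lo in range(int(by.min())+5,int(by.max())-5,15):
    k=(by>lo)&(by<lo+8); print('y',lo,bx[k].min().round(1),bx[k].max().round(1))
E
```

```text
n 5438 904
fin yaw -1.500000000000023
ridges [(185, np.float64(-97.21), np.float64(-100.3), np.float64(-93.5)), (180, np.float64(-79.38), np.float64(-82.4), np.float64(-75.7)), (185, np.float64(-61.29), np.float64(-64.2), np.float64(-58.4)), (173, np.float64(-43.52), np.float64(-46.4), np.float64(-40.3)), (181, np.float64(-25.54), np.float64(-28.7), np.float64(-22.2))]
fin x ext [458.6 459.2 557.9 558.9]
base x [430.94215689 431.56029922 643.76043603 645.15789131] y [-128.11943395 -126.96307921 -125.3770936     2.45682618    3.12608168
    3.66684989]
435 -126.2 2.6 507
450 -126.7 2.8 497
465 -125.7 2.9 149
480 -126.2 3.7 147
495 -126.2 2.2 142
510 -128.1 3.0 140
525 -128.1 2.6 133
540 -127.7 2.4 132
555 -126.8 3.3 147
570 -125.7 3.2 354
585 -125.1 3.1 157
600 -123.5 2.5 111
615 -39.5 2.9 132
630 -47.0 3.0 143
y -123 431.8 598.8
y -108 431.7 590.1
y -93 431.2 583.7
y -78 431.6 582.2
y -63 431.5 578.0
y -48 432.1 644.5
y -33 431.4 644.7
y -18 432.0 644.3
y -3 431.4 643.5
```

```bash
cat >> dock.py <<'E'
def refine(s,c,yaw0=-1.5):
    a,x,n,base,fin=dockfit(s,c,yaw0)
    for it in range(3):
        u=fin[:,:2]@x; q=fin[:,:2]@n
        o=np.argsort(q); qs=q[o]; lab=np.zeros(len(q),int); lab[o]=np.r_[0,np.cumsum(np.diff(qs)>.004)]
        K=lab.max()+1; A=np.zeros((len(q),K+1)); A[np.arange(len(q)),lab]=1; A[:,K]=u-u.mean()
        sol=np.linalg.lstsq(A,q,rcond=None)[0]; a=a+sol[K]; x=np.array([np.cos(a),np.sin(a)]);n=np.array([-x[1],x[0]])
    q=fin[:,:2]@n; cen=[np.mean([q[lab==k].min(),q[lab==k].max()]) for k in range(K)]
    u=fin[:,:2]@x; cy=np.mean(cen); cx=(np.percentile(u,.5)+np.percentile(u,99.5))/2
    print('K',K,'yaw',np.degrees(a),'mids',np.round(np.array(cen)*1000,1),'mean',np.mean([q[lab==k].mean() for k in range(K)]))
    print('center',cx*x+cy*n); return a,cx*x+cy*n
E
python3 - <<'E'
from dock import *
refine(load('wrist'),(.52,-.07))
p1=np.array([.4713,.1914,.064+.002])  # grasp pt at 83mm
p1[2]=.083-.019
R1=down(65.7)
a=p1.copy();a[2]=.15
plan(a,R1); plan(p1,R1,p0=a,R0=R1)
E
```

```text
n 5438 904
fin yaw -1.5000000000000284
ridges [(185, np.float64(-97.21), np.float64(-100.3), np.float64(-93.5)), (180, np.float64(-79.38), np.float64(-82.4), np.float64(-75.7)), (185, np.float64(-61.29), np.float64(-64.2), np.float64(-58.4)), (173, np.float64(-43.52), np.float64(-46.4), np.float64(-40.3)), (181, np.float64(-25.54), np.float64(-28.7), np.float64(-22.2))]
fin x ext [458.6 459.2 557.9 558.9]
K 5 yaw -1.2267875740246523 mids [-99.3 -81.5 -63.8 -45.8 -27.8] mean -0.06380855959587718
center [ 0.50675538 -0.07450664]
rows 4 jaw yaw now 65.2
85, 45.8, 4, 4, -0.13, 0, 0.01,
85, 45.8, 3.9, 4.1, -0.13, 0.01, 0,
85, 45.8, 3.9, 4, -0.12, 0, 0.01,
85, 45.8, 4, 4.1, -0.13, 0.01, 0,
rows 2 jaw yaw now 65.7
85, 43, 0, 0, 0, 0, 0,
85, 43, 0, 0, 0, 0, 0,
```

Emit:
{"op": "move_arm", "data": {
  "deltas": [85,46,4,4,-0.13,0,0,85,46,4,4,-0.13,0,0,85,46,4,4,-0.13,0,0,85,46,4,4,-0.13,0,0,60,43,0,0,0,0,0,40,40,0,0,0,0,0,40,0,0,0,0,0,0]
}}

```text
t: 2.7
tcp_pos: [0.4663, 0.1869, 0.0615]
tool_rot: [-0.38, 0.6, 0.383, 0.591]
force: [-0.2, -0.5, -0.5]
finger_gap: 0.504
```

```bash
python3 - <<'E'
from h import *
s=snap('wrist','w2.png'); p,R,st=pose(); print(p,R.as_matrix()[:,2],st['t'],st['force'],st['finger_gap'])
E
```

```text
[0.46837172 0.18741591 0.06422867] [ 0.41743212  0.90869673 -0.00454688] 2.75 [-0.13934733  0.65767041  0.68755737] 0.4723137878114826
```

View pics/w2.png

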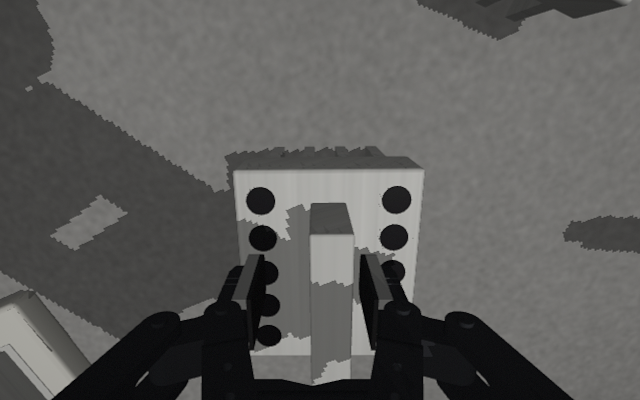

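```bash
python3 - <<'E'
from h import *
p,R,st=pose(); print(p,st['qd'].round(3),np.degrees(np.arctan2(R.as_matrix()[1,2],R.as_matrix()[0,2])))
plan(np.array([.4713,.1914,.064]),down(65.7))
E
```

```text
[0.46837172 0.18741591 0.06422867] [ 0.009 -0.083 -0.045  0.003  0.01  -0.001] 65.32715539370449
rows 1 jaw yaw now 65.3
85, 0.2, -1, 4.8, -0.37, -0.26, -0.36,
```

Emit:
{"op": "move_arm", "data": {
  "deltas": [40,0,0,0,0,0,0,40,0,0,0,0,0,0]
}}

```text
t: 2.95
tcp_pos: [0.4725, 0.1889, 0.0687]
tool_rot: [-0.383, 0.593, 0.381, 0.597]
force: [-0.2, -0.4, -0.3]
finger_gap: 0.47
```

```bash
python3 - <<'E'
from h import *
p,R,st=pose(); print(p,st['qd'].round(3),np.degrees(np.arctan2(R.as_matrix()[1,2],R.as_matrix()[0,2])),R.as_matrix()[:,0])
plan(np.array([.4713,.1914,.064]),down(65.7))
E
```

```text
[0.47252935 0.18889064 0.06873822] [ 0.009 -0.008 -0.     0.    -0.002  0.001] 65.40383342341984 [ 4.80230256e-03  7.28444852e-04 -9.99988204e-01]
rows 1 jaw yaw now 65.4
85, 4.7, 2.2, 1.8, -0.3, 0.15, 0.23,
```

Emit:
{"op": "move_arm", "data": {
  "deltas": [40,4,2,2,-0.3,0,0,40,0,0,0,0,0,0,0,0,0,0,0,0,0,0,0,0,0,0,0,0,0,0,0,0,0,0,0,0,0,0,0,0,0,0,0,0,0,0,0,0,0],
  "force": 60
}}

```text
t: 3.65
tcp_pos: [0.4703, 0.192, 0.0628]
tool_rot: [-0.384, 0.593, 0.384, 0.594]
force: [-0.8, 2.0, 5.7]
finger_gap: 0.181
```

```bash
python3 - <<'E'
from h import *
s=snap('wrist','w3.png'); p,R,st=pose(); print(p,st['qd'].round(3),np.degrees(np.arctan2(R.as_matrix()[1,2],R.as_matrix()[0,2])),R.as_matrix()[:,0],st['force'],st['finger_gap'],st['t'])
E
```

```text
[0.4703028  0.19196234 0.06281959] [-0.     0.001 -0.     0.001  0.001 -0.001] 65.74374688814284 [ 1.24208098e-03  4.76798202e-04 -9.99999115e-01] [0.77529235 2.30650607 5.86629767] 0.1786339201592839 3.7
```

View pics/w3.png

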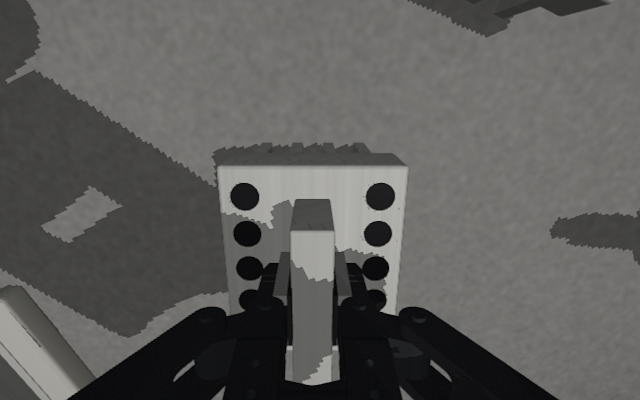

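```bash
python3 - <<'E'
from h import *
p,R,st=pose()
a=p+[0,0,.13]; plan(a,R,n=5)
plan(np.array([.5056,-.0745,.19]),down(88.8),p0=a,R0=R,n=9)
E
```

```text
rows 5 jaw yaw now 65.7
85, -26, -0, 0, 0, 0, 0,
85, -26, -0, 0, 0, 0, 0,
85, -26, -0.1, 0.1, 0, 0, 0,
85, -26, 0, -0, 0, 0, 0,
85, -26, -0, 0, 0, 0, 0,
rows 9 jaw yaw now 65.7
85, 0.3, -15.7, -25.4, -2.56, 0, 0.01,
85, 0.3, -14.6, -26, -2.56, 0.01, 0,
85, 0.3, -13.4, -26.7, -2.57, 0, 0.01,
85, 0.3, -12.2, -27.3, -2.56, 0.01, 0.01,
85, 0.3, -11, -27.8, -2.56, 0, 0.01,
85, 0.3, -9.7, -28.2, -2.56, 0.01, 0,
85, 0.3, -8.5, -28.7, -2.56, 0, 0.01,
85, 0.3, -7.1, -29, -2.56, 0.01, 0.01,
85, 0.4, -5.9, -29.2, -2.57, 0, 0,
```

Emit:
{"op": "move_arm", "data": {
  "deltas": [0,-15,0,0,0,0,0,0,-26,0,0,0,0,0,0,-26,0,0,0,0,0,0,-26,0,0,0,0,0,0,-26,0,0,0,0,0,0,-12,0,0,0,0,0]
}}

```text
t: 4.3
tcp_pos: [0.4694, 0.1914, 0.1941]
tool_rot: [-0.384, 0.594, 0.384, 0.594]
force: [-0.0, 0.2, -6.6]
finger_gap: 0.175
```

Emit:
{"op": "move_arm", "data": {
  "deltas": [0,0,-15,-25,-2.56,0,0,0,0,-15,-26,-2.56,0,0,0,0,-13,-27,-2.56,0,0,0,0,-12,-27,-2.56,0,0,0,0,-11,-28,-2.56,0,0,0,0,-10,-28,-2.56,0,0,0,0,-9,-29,-2.56,0,0,0,0,-7,-29,-2.56,0,0,0,0,-6,-29,-2.56,0,0]
}}

```text
t: 5.2
tcp_pos: [0.5033, -0.0751, 0.1916]
tool_rot: [-0.494, 0.506, 0.497, 0.504]
force: [0.7, 0.6, -5.6]
finger_gap: 0.179
```

Emit:
{"op": "move_arm", "data": {
  "deltas": [0,0,0,0,0,0,0,0,0,0,0,0,0,0,0,0,0,0,0,0,0]
}}

```text
t: 5.5
tcp_pos: [0.5036, -0.0732, 0.1922]
tool_rot: [-0.493, 0.506, 0.496, 0.505]
force: [0.8, -0.1, -6.8]
finger_gap: 0.179
```

```bash
python3 - <<'E'
from h import *
s=snap('wrist','w4.png'); p,R,st=pose(); print(p,st['qd'].round(3),np.degrees(np.arctan2(R.as_matrix()[1,2],R.as_matrix()[0,2])),R.as_matrix()[:,0],st['force'],st['finger_gap'],st['t'])
E
```

```text
[ 0.50388534 -0.07309914  0.1924475 ] [ 0.008 -0.007 -0.009 -0.002 -0.004 -0.001] 88.82638931464825 [-0.00287114  0.00130419 -0.99999503] [ 0.46911854  0.7341553  -6.58807254] 0.18115190622674318 5.55
```

View pics/w4.png

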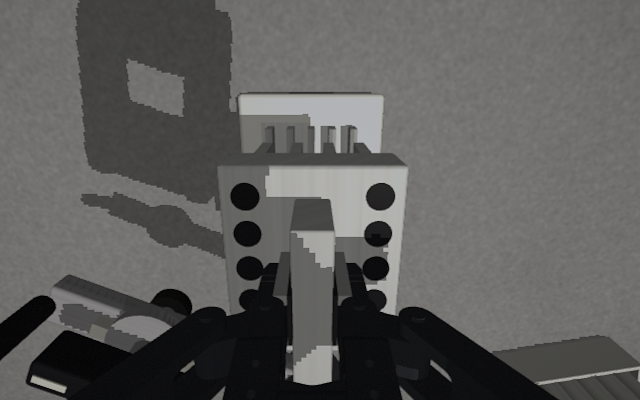

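```bash
cat > chk.py <<'E'
from h import *
s=load('wrist'); W=cloud(s); P=W.reshape(-1,3); P=P[np.isfinite(P[:,0])]
P=P[np.hypot(P[:,0]-.507,P[:,1]+.0745)<.17]
a=np.radians(-1.23); x=np.array([np.cos(a),np.sin(a)]);n=np.array([-x[1],x[0]])
def uv(P): return (P[:,:2]-[.5068,-.0745])@np.stack([x,n],1)*1000
b=uv(P[(P[:,2]>.017)&(P[:,2]<.023)]); print('base x',np.percentile(b[:,0],[.2,1]),'y',np.percentile(b[:,1],[.3,1,99,99.7]))
f=P[(P[:,2]>.042)&(P[:,2]<.049)]; q=uv(f); print('fin x min',q[:,0].min())
o=np.sort(q[:,1]); print([(len(k),round((k.min()+k.max())/2,2),round(k.mean(),2)) for k in np.split(o,np.where(np.diff(o)>4)[0]+1)])
p,R,st=pose(); print('tcp in dock',uv(p[None])[0])
# block body top in tool frame
z=p[2]-.0628+.06
Q=P[abs(P[:,2]-z)<.004]; t=uv(Q); print('top',len(t),z,'block in dock x',t[:,0].min(),'y',np.percentile(t[:,1],[0,.5,99.5,100]))
k=t[:,0]<t[:,0].min()+25; e=t[k]
print('yaw of block rel dock: front edge', cv2.minAreaRect(t.astype(np.float32)))
E
python3 chk.py
```

```text
base x [-77.00276243 -76.20536364] y [-64.63614395 -63.74565327  62.21023925  63.19756934]
fin x min -50.03188993734053
[(87, np.float64(-36.59), np.float64(-36.45)), (128, np.float64(-18.72), np.float64(-18.98)), (143, np.float64(-1.0), np.float64(-0.74)), (91, np.float64(17.5), np.float64(17.34)), (115, np.float64(35.19), np.float64(34.78))]
tcp in dock [-2.94405703  1.33797341]
top 19727 0.18964749922262084 block in dock x -53.002294859412956 y [-159.63401081 -153.88798972   41.70447985   42.58765694]
yaw of block rel dock: front edge ((6.930570602416992, -54.79673767089844), (108.73193359375, 215.07630920410156), 13.376964569091797)
```

```bash
cat >> chk.py <<'E'
t=t[(abs(t[:,1])<60)]
for lo in range(-50,-10,6):
    k=(t[:,0]>lo)&(t[:,0]<lo+6); print(lo,t[k][:,1].min().round(2),t[k][:,1].max().round(2),end=' | ')
for lo in range(-36,37,12):
    k=(t[:,1]>lo)&(t[:,1]<lo+6); print('\n front',lo,t[k][:,0].min().round(2),end='')
E
python3 chk.py
```

```text
base x [-77.00276243 -76.20536364] y [-64.63614395 -63.74565327  62.21023925  63.19756934]
fin x min -50.03188993734053
[(87, np.float64(-36.59), np.float64(-36.45)), (128, np.float64(-18.72), np.float64(-18.98)), (143, np.float64(-1.0), np.float64(-0.74)), (91, np.float64(17.5), np.float64(17.34)), (115, np.float64(35.19), np.float64(34.78))]
tcp in dock [-2.94405703  1.33797341]
top 19727 0.18964749922262084 block in dock x -53.002294859412956 y [-159.63401081 -153.88798972   41.70447985   42.58765694]
yaw of block rel dock: front edge ((6.930570602416992, -54.79673767089844), (108.73193359375, 215.07630920410156), 13.376964569091797)
-50 -41.54 42.46 | -44 -41.5 42.42 | -38 -41.72 42.48 | -32 -41.66 42.49 | -26 -41.59 42.41 | -20 -41.39 42.28 | -14 -41.66 42.43 | 
 front -36 -52.81
 front -24 -52.82
 front -12 -52.88
 front 0 -52.73
 front 12 -52.97
 front 24 -52.96
 front 36 -52.88
```

Emit:
{"op": "move_arm", "data": {
  "deltas": [0,20,-3,-1.2,0,0,0,0,27,0,0,0,0,0,0,25,0,0,0,0,0,0,0,0,0,0,0,0,0,0,0,0,0,0,0,0,0,0,0,0,0,0]
}}

```text
t: 6.15
tcp_pos: [0.5092, -0.0755, 0.1225]
tool_rot: [-0.496, 0.505, 0.494, 0.505]
force: [0.1, 0.2, -5.9]
finger_gap: 0.182
```

```bash
python3 - <<'E'
from h import *
s=snap('wrist','w5.png')
E
python3 chk.py; python3 -c "
from h import *
p,R,st=pose(); print(p,R.as_matrix()[:,0],st['t'],st['force'])"
```

```text
base x [-77.22813308 -76.63412736] y [-64.30663086 -63.52768097  62.2893395   63.09963638]
fin x min -50.07729790712104
[(108, np.float64(-36.59), np.float64(-36.7)), (147, np.float64(-18.51), np.float64(-18.56)), (164, np.float64(-0.45), np.float64(-0.52)), (165, np.float64(17.39), np.float64(17.33)), (134, np.float64(35.25), np.float64(35.31))]
tcp in dock [ 2.50401159 -1.1085592 ]
top 18330 0.11990580897823591 block in dock x -47.516631969141464 y [-44.02438541 -43.05908178  39.56597547  40.52890444]
yaw of block rel dock: front edge ((2.7087974548339844, -1.8286094665527344), (84.60328674316406, 100.2699203491211), 89.85614776611328)
-50 -43.83 39.55 | -44 -44.02 40.13 | -38 -43.77 40.12 | -32 -43.75 40.18 | -26 -43.7 40.15 | -20 -43.82 40.53 | -14 -43.81 40.24 | 
 front -36 -47.17
 front -24 -47.18
 front -12 -47.08
 front 0 -47.34
 front 12 -47.28
 front 24 -47.27
 front 36 -47.33[ 0.50927964 -0.07566205  0.12270581] [ 0.00294372 -0.00111674 -0.99999504] 6.2 [ 0.00867165  0.15102915 -6.18398733]
```

View pics/w5.png

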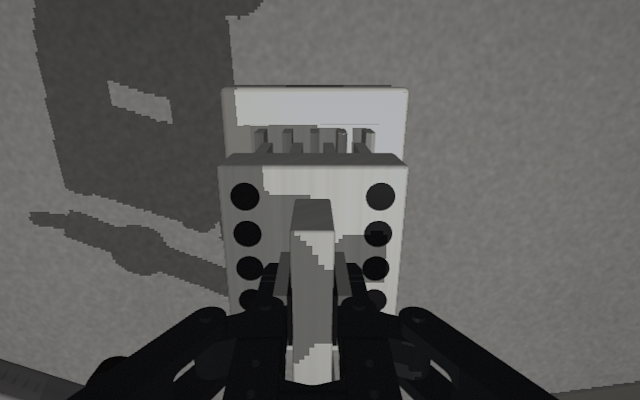

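Emit:
{"op": "move_arm", "data": {
  "deltas": [0,0,0,0,0,0,0,0,0,0,0,0,0,0,0,0,0,0,0,0,0]
}}

```text
t: 6.5
tcp_pos: [0.5084, -0.0757, 0.1219]
tool_rot: [-0.495, 0.505, 0.494, 0.505]
force: [0.0, 0.4, -5.9]
finger_gap: 0.173
```

```bash
python3 -c "
from h import *
p,R,st=pose(); print(p,R.as_matrix()[:,0],st['t'],st['force'],st['qd'].round(4))"
```

```text
[ 0.50836201 -0.07570033  0.12185283] [ 9.41541695e-04 -3.73246546e-04 -9.99999487e-01] 6.5 [ 0.0445222   0.3843944  -5.87444829] [-0.0009  0.0057  0.0035 -0.0001 -0.0017 -0.0006]
```

Emit:
{"op": "move_arm", "data": {
  "deltas": [0,4,1.5,1.2,0,0,0,0,4,0,0,0,0,0,0,0,0,0,0,0,0,0,0,0,0,0,0,0,0,0,0,0,0,0,0,0,0,0,0,0,0,0]
}}

```text
t: 7.1
tcp_pos: [0.5068, -0.0744, 0.1133]
tool_rot: [-0.495, 0.505, 0.495, 0.505]
force: [0.1, 0.0, -5.7]
finger_gap: 0.178
```

```bash
python3 - <<'E'
from h import *
s=snap('wrist','w6.png')
E
python3 chk.py; python3 -c "
from h import *
p,R,st=pose(); print(p,R.as_matrix()[:,0],st['t'],st['force'])"
```

```text
base x [-76.96063789 -76.37632128] y [-64.34237579 -63.4837681   62.32253143  63.10799592]
fin x min -50.14779759862511
[(97, np.float64(-36.45), np.float64(-36.7)), (118, np.float64(-18.37), np.float64(-18.51)), (112, np.float64(-0.61), np.float64(-0.58)), (115, np.float64(17.55), np.float64(17.21)), (88, np.float64(35.43), np.float64(35.41))]
tcp in dock [-0.01754236  0.10681491]
top 18343 0.11058583137302574 block in dock x -49.69654932326495 y [-42.90292358 -42.0118971   40.63194586  41.56821461]
yaw of block rel dock: front edge ((0.4190521240234375, -0.605712890625), (100.18749237060547, 84.39630126953125), 0.12050128728151321)
-50 -42.9 41.09 | -44 -42.7 41.38 | -38 -42.84 41.35 | -32 -42.53 41.41 | -26 -42.81 41.29 | -20 -42.7 41.12 | -14 -42.7 41.57 | 
 front -36 -49.57
 front -24 -49.54
 front -12 -49.64
 front 0 -49.63
 front 12 -49.68
 front 24 -49.66
 front 36 -49.59[ 0.50678475 -0.07439283  0.11338583] [ 2.17417150e-04 -8.96072134e-05 -9.99999972e-01] 7.15 [ 0.55980524  0.3221629  -6.6754521 ]
```

Emit:
{"op": "move_arm", "data": {
  "deltas": [0,6,0.3,0,0,0,0,0,6,0,0,0,0,0,0,6,0,0,0,0,0,0,6,0,0,0,0,0,0,0,0,0,0,0,0,0,0,0,0,0,0,0]
}}

```text
t: 7.75
tcp_pos: [0.5062, -0.0743, 0.0889]
tool_rot: [-0.494, 0.505, 0.495, 0.505]
force: [0.2, -0.3, -5.6]
finger_gap: 0.179
```

Sliding in freely. Final 6 mm gently.

Emit:
{"op": "move_arm", "data": {
  "deltas": [0,3,0,0,0,0,0,0,2,0,0,0,0,0,0,1,0,0,0,0,0,0,0,0,0,0,0,0,0,0,0,0,0,0,0]
}}

```text
t: 8.25
tcp_pos: [0.5064, -0.0744, 0.0834]
tool_rot: [-0.495, 0.505, 0.495, 0.505]
force: [-0.1, -1.1, -6.4]
finger_gap: 0.176
```

Emit:
{"op": "move_arm", "data": {
  "deltas": [0,0.8,0,0,0,0,0,0,0,0,0,0,0,0,0,0,0,0,0,0,0]
}}

```text
t: 8.55
tcp_pos: [0.5065, -0.0743, 0.0829]
tool_rot: [-0.495, 0.505, 0.495, 0.505]
force: [-0.7, 1.2, -2.1]
finger_gap: 0.182
```

Emit:
{"op": "move_arm", "data": {
  "deltas": [40,0,0,0,0,0,0,40,0,0,0,0,0,0,40,0,0,0,0,0,0,40,-10,0,0,0,0,0,40,-30,0,0,0,0,0,40,-40,0,0,0,0,0,40,-45,0,0,0,0,0,40,-45,0,0,0,0,0,40,-45,0,0,0,0,0,40,-20,0,0,0,0,0]
}}

```text
t: 9.55
tcp_pos: [0.508, -0.0749, 0.3231]
tool_rot: [-0.498, 0.504, 0.492, 0.507]
force: [1.3, -0.5, -0.0]
finger_gap: 0.471
```

```bash
python3 - <<'E'
from h import *
s=snap('wrist','w7.png')
p,R,st=pose(); print(p,R.as_matrix()[:,0],st['t'],st['force'],np.degrees(st['q']).round(1))
W=cloud(s); P=W.reshape(-1,3); P=P[np.isfinite(P[:,0])]; P=P[np.hypot(P[:,0]-.507,P[:,1]+.0745)<.075]
for a,b in [(.07,.09),(.105,.125)]:
    q=P[(P[:,2]>a)&(P[:,2]<b)]; print(len(q),np.median(q[:,2]),cv2.minAreaRect((q[:,:2]*1000).astype(np.float32)))
W=cloud(s); P=W.reshape(-1,3); P=P[np.isfinite(P[:,0])]
def reg(c,r,z0,z1): return P[(np.hypot(P[:,0]-c[0],P[:,1]-c[1])<r)&(P[:,2]>z0)&(P[:,2]<z1)]
p=reg((.57,-.17),.05,.195,.215); print('handle',len(p),p.mean(0),cv2.minAreaRect(p[:,:2].astype(np.float32)*1000)) if len(p) else 0
p=reg((.54,-.24),.04,.225,.245); print('grip',len(p),p.mean(0)) if len(p) else 0
E
```

```text
[ 0.50906211 -0.07520632  0.32490785] [ 0.01222015 -0.00468111 -0.99991437] 9.6 [1.15176916 0.30872338 1.67747834] [ -20.9   15.3   91.1   -0.    72.9 -109.7]
5366 0.07992074670812914 ((506.6351623535156, -75.29680633544922), (84.08964538574219, 99.0790023803711), 88.86408996582031)
1013 0.11478479106534599 ((506.91229248046875, -75.5177230834961), (15.38924789428711, 69.89434814453125), 89.13662719726562)
handle 1894 [ 0.56330554 -0.17835133  0.20399968] ((566.0161743164062, -178.0751495361328), (75.78044128417969, 16.637287139892578), 62.517662048339844)
grip 387 [ 0.53934356 -0.23074977  0.23256906]
```

View pics/w7.png

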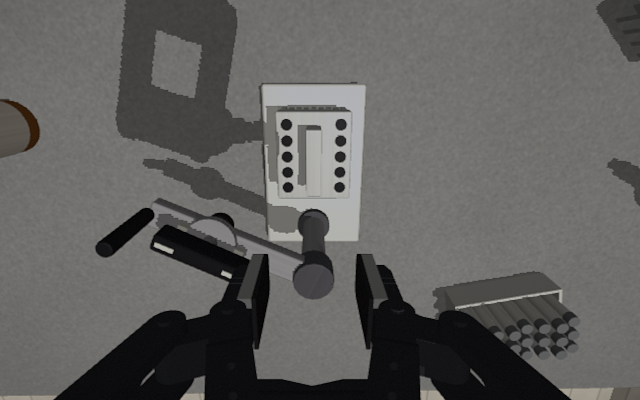

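```bash
python3 - <<'E'
from h import *
s=load('wrist');W=cloud(s); p,R,st=pose()
T=R.inv().apply(np.nan_to_num(W.reshape(-1,3),nan=9)-p)*1000
m=(abs(T[:,2])<130)&(T[:,0]<15)&(T[:,0]>-140)&(abs(T[:,1])<60)
T=T[m]
for lo in range(-140,15,10):
    k=(T[:,0]>=lo)&(T[:,0]<lo+10)
    if k.sum(): print(lo,k.sum(),'z',T[k][:,2].min().round(0),T[k][:,2].max().round(0),'y',T[k][:,1].min().round(0),T[k][:,1].max().round(0))
E
```

```text
-90 1255 z -25.0 24.0 y 15.0 20.0
-80 9262 z -62.0 61.0 y 4.0 20.0
-70 5190 z -60.0 58.0 y -8.0 20.0
-60 9395 z -56.0 55.0 y -12.0 16.0
-50 2650 z -53.0 51.0 y -11.0 16.0
-40 1664 z -38.0 35.0 y -10.0 14.0
-30 1310 z -34.0 33.0 y -10.0 13.0
-20 1089 z -34.0 33.0 y -10.0 13.0
-10 583 z -33.0 32.0 y -10.0 13.0
0 10 z -21.0 20.0 y -7.0 6.0
```

```bash
python3 - <<'E'
from h import *
post=np.array([.5068,-.0748])+.108*np.array([np.cos(np.radians(-1.23)),np.sin(np.radians(-1.23))]); print('post',post)
s=load('wrist');W=cloud(s);P=W.reshape(-1,3); P=P[np.isfinite(P[:,0])]
def reg(c,r,z0,z1): return P[(np.hypot(P[:,0]-c[0],P[:,1]-c[1])<r)&(P[:,2]>z0)&(P[:,2]<z1)]
q=reg((.54,-.24),.04,.2335,.24); print(len(q),q[:,2].max(),cv2.minEnclosingCircle((q[:,:2]*1000).astype(np.float32)))
q=reg((.62,-.08),.04,.165,.172); print('hub',len(q),cv2.minEnclosingCircle((q[:,:2]*1000).astype(np.float32)))
q=reg((.57,-.17),.09,.203,.208); print('bar',len(q),cv2.minAreaRect((q[:,:2]*1000).astype(np.float32)))
for d in (64,65,66):
  a=np.radians(178.77+d); print(d,post+.172*np.array([np.cos(a),np.sin(a)]),post+.108*np.array([np.cos(a),np.sin(a)]))
E
```

```text
post [ 0.61477511 -0.07711832]
219 0.23636298383156046 ((540.7394409179688, -232.46353149414062), 6.96758508682251)
hub 1196 ((614.4347534179688, -77.59696197509766), 21.238168716430664)
bar 1495 ((558.95849609375, -191.858642578125), (101.29762268066406, 16.438404083251953), 62.517662048339844)
64 [ 0.53607418 -0.23005675] [ 0.56535825 -0.17314942]
65 [ 0.53875531 -0.23140697] [ 0.56704175 -0.17399724]
66 [ 0.5414596 -0.2327102] [ 0.56873979 -0.17481555]
```

```bash
python3 - <<'E'
from h import *
plan(np.array([.5407,-.2325,.275]),down(-25.5),jaw=40)
E
```

```text
rows 14 jaw yaw now 88.8
40, 3.6, -2.4, -11.2, 8.16, 0.04, 0.05,
40, 3.7, -4.1, -10.7, 8.17, 0.04, 0.05,
40, 3.6, -5.4, -10, 8.16, 0.04, 0.05,
40, 3.7, -6.9, -9.1, 8.17, 0.04, 0.05,
40, 3.7, -8.1, -8.1, 8.16, 0.03, 0.05,
40, 3.6, -9.2, -6.8, 8.17, 0.04, 0.05,
40, 3.6, -10, -5.5, 8.16, 0.04, 0.05,
40, 3.7, -10.8, -4, 8.17, 0.04, 0.05,
40, 3.6, -11.1, -2.4, 8.16, 0.04, 0.05,
40, 3.6, -11.4, -0.8, 8.17, 0.04, 0.05,
40, 3.7, -11.5, 0.9, 8.16, 0.04, 0.06,
40, 3.6, -11.1, 2.4, 8.17, 0.04, 0.05,
40, 3.5, -10.8, 4, 8.16, 0.04, 0.05,
40, 3.6, -10, 5.5, 8.17, 0.03, 0.05,
```

Emit:
{"op": "move_arm", "data": {
  "deltas": [40,3.6,-2.4,-11.2,8.16,0,0,40,3.6,-4,-10.7,8.16,0,0,40,3.6,-5.4,-10,8.16,0,0,40,3.6,-7,-9,8.16,0,0,40,3.6,-8,-8,8.16,0,0,40,3.6,-9.2,-6.8,8.16,0,0,40,3.6,-10,-5.5,8.16,0,0,40,3.6,-10.8,-4,8.16,0,0,40,3.6,-11,-2.4,8.16,0,0,40,3.6,-11.4,-0.8,8.16,0,0]
}}

```text
t: 10.6
tcp_pos: [0.5282, -0.1863, 0.2812]
tool_rot: [-0.042, 0.706, 0.042, 0.706]
force: [-1.0, -0.2, -1.0]
finger_gap: 0.471
```

Emit:
{"op": "move_arm", "data": {
  "deltas": [40,3.6,-11.5,1,8.16,0,0,40,3.6,-11,2.4,8.16,0,0,40,3.6,-10.8,4,8.16,0,0,40,3.6,-10,5.5,8.16,0,0,40,0,0,0,0,0,0,40,0,0,0,0,0,0,40,0,0,0,0,0,0,40,0,0,0,0,0,0]
}}

```text
t: 11.4
tcp_pos: [0.5377, -0.2303, 0.2674]
tool_rot: [0.155, 0.69, -0.155, 0.69]
force: [-0.9, -0.4, 0.1]
finger_gap: 0.467
```

```bash
python3 - <<'E'
from h import *
s=snap('wrist','w8.png')
p,R,st=pose(); print(p,R.as_matrix()[:,0],st['t'],st['force'],np.degrees(st['q']).round(1))
plan(np.array([.5407,-.2325,.207]),down(-25.5),jaw=40)
W=cloud(s);P=W.reshape(-1,3); P=P[np.isfinite(P[:,0])]
def reg(c,r,z0,z1): return P[(np.hypot(P[:,0]-c[0],P[:,1]-c[1])<r)&(P[:,2]>z0)&(P[:,2]<z1)]
q=reg((.54,-.235),.02,.233,.24); print(len(q),cv2.minEnclosingCircle((q[:,:2]*1000).astype(np.float32)))
E
```

```text
[ 0.53771701 -0.23039533  0.2673895 ] [ 1.71178709e-04  7.41763424e-07 -9.99999985e-01] 11.45 [ 0.4872084   0.01668668 -0.10637594] [-34.1  24.8  85.6   0.   69.6  -8.8]
rows 2 jaw yaw now -25.4
40, 30.2, -0.3, 1.8, 0.07, 0, -0,
40, 30.2, -0.3, 1.8, 0.07, 0.01, -0,
414 ((540.605712890625, -232.06260681152344), 6.944934844970703)
```

View pics/w8.png

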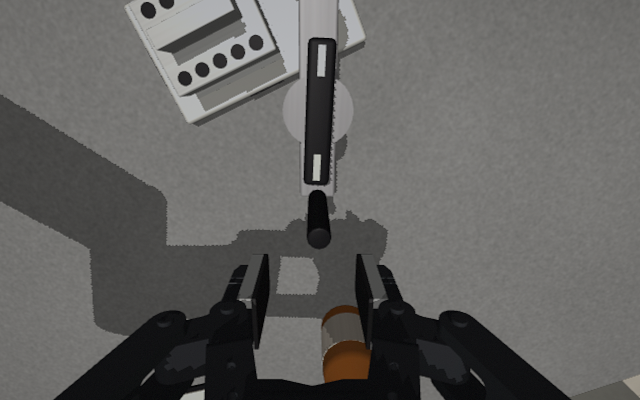

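```bash
python3 - <<'E'
from h import *
# arc per-row in tool frame: jaw tangential (tool z = yaw arm+90), tool y = arm+180 (towards post)
d=5.5; r=172
# chord: tangential clockwise = -z
a=np.radians(d); print('tz',-r*np.sin(a),'ty',r*(1-np.cos(a)))
E
```

```text
tz -16.485469433478524 ty 0.7918538808452373
```

Emit:
{"op": "move_arm", "data": {
  "deltas": [40,30,0,2,0,0,0,40,30,0,2,0,0,0,40,0,0,0,0,0,0,12,0,0,0,0,0,0,10,0,0,0,0,0,0,10,0,0,0,0,0,0,10,0,0,0,0,0,0],
  "force": 25
}}

```text
t: 12.15
tcp_pos: [0.5421, -0.233, 0.2086]
tool_rot: [0.155, 0.689, -0.156, 0.691]
force: [0.1, 1.3, 2.7]
finger_gap: 0.153
```

```bash
python3 - <<'E'
from h import *
s=snap('wrist','w9.png')
p,R,st=pose(); print(p,R.as_matrix()[:,0],st['t'],st['force'],st['finger_gap'])
E
```

```text
[ 0.54203795 -0.23299305  0.2085842 ] [ 0.00223757 -0.00133348 -0.99999661] 12.2 [-0.50359318 -0.28709646  3.59997389] 0.15063143656784347
```

View pics/w9.png

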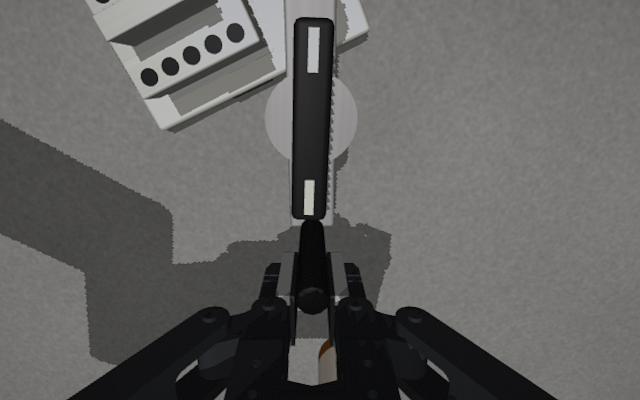

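Emit:
{"op": "move_arm", "data": {
  "deltas": [10,0,0.2,-8.3,2.75,0,0,10,0,0.8,-16.5,5.5,0,0,10,0,0.8,-16.5,5.5,0,0,10,0,0.8,-16.5,5.5,0,0,10,0,0.8,-16.5,5.5,0,0,10,0,0.8,-16.5,5.5,0,0,10,0,0.8,-16.5,5.5,0,0]
}}

```text
t: 12.9
tcp_pos: [0.4648, -0.1616, 0.2086]
tool_rot: [0.36, 0.607, -0.362, 0.609]
force: [0.1, -1.9, 4.6]
finger_gap: 0.151
```

Emit:
{"op": "move_arm", "data": {
  "deltas": [10,0,0.8,-16.5,5.5,0,0,10,0,0.8,-16.5,5.5,0,0,10,0,0.8,-16.5,5.5,0,0,10,0,0.8,-16.5,5.5,0,0,10,0,0,0,0,0,0,10,0,0,0,0,0,0]
}}

```text
t: 13.5
tcp_pos: [0.4436, -0.0969, 0.2085]
tool_rot: [0.469, 0.529, -0.469, 0.529]
force: [-4.3, 1.9, 9.3]
finger_gap: 0.155
```

```bash
python3 - <<'E'
from h import *
p,R,st=pose(); post=np.array([.61478,-.0771]); d=p[:2]-post
print(p,st['t'],st['force'],'r',np.hypot(*d),'closing angle left',(np.degrees(np.arctan2(d[1],d[0]))-178.77+180)%360-180,'jaw',np.degrees(np.arctan2(R.as_matrix()[1,2],R.as_matrix()[0,2])))
E
```

```text
[ 0.44356287 -0.09685693  0.20849854] 13.5 [-4.34223174  1.85001346  9.33450286] r 0.1723532443869251 closing angle left 7.812312011757172 jaw -83.14946415696718
```

Emit:
{"op": "move_arm", "data": {
  "deltas": [10,0,0.6,-12,4,0,0,10,0,0.5,-10,3.5,0,0,10,0,0,-3,0.6,0,0,10,0,0,0,0,0,0,10,0,0,0,0,0,0]
}}

```text
t: 14.0
tcp_pos: [0.4424, -0.0727, 0.2085]
tool_rot: [-0.505, -0.495, 0.506, -0.494]
force: [-6.0, -0.5, 10.5]
finger_gap: 0.156
```

```bash
cat > ang.py <<'E'
from h import *
p,R,st=pose(); post=np.array([.61478,-.0771]); d=p[:2]-post
print(p,st['t'],st['force'],'r',np.hypot(*d),'closing angle left',(np.degrees(np.arctan2(d[1],d[0]))-178.77+180)%360-180,'jaw',np.degrees(np.arctan2(R.as_matrix()[1,2],R.as_matrix()[0,2])))
E
python3 ang.py
```

```text
[ 0.44240307 -0.07267469  0.20848663] 14.0 [-5.95944683 -0.5174074  10.47723411] r 0.172433726398835 closing angle left -0.24058931391340366 jaw -91.24643721548165
```

Emit:
{"op": "move_arm", "data": {
  "deltas": [10,0,0,-3,0.5,0,0,10,0,0,0,0,0,0,10,0,0,0,0,0,0]
}}

```text
t: 14.3
tcp_pos: [0.4424, -0.0726, 0.2085]
tool_rot: [-0.505, -0.492, 0.509, -0.494]
force: [-7.6, -9.6, 9.0]
finger_gap: 0.152
```

```bash
python3 ang.py
```

```text
[ 0.44243377 -0.07259489  0.20852868] 14.3 [-7.64988705 -9.6263504   9.02317397] r 0.17240509901887335 closing angle left -0.26736467596916214 jaw -91.6315331863717
```

Emit:
{"op": "move_arm", "data": {
  "deltas": [40,0,0,0,0,0,0,40,0,0,0,0,0,0,40,0,0,0,0,0,0,40,-20,0,0,0,0,0,40,-40,0,0,0,0,0,40,-30,32,0,0,0,0,40,0,32,-2,0,0,0,40,0,0,0,-8.5,0,0,40,0,0,0,-8.5,0,0,40,0,0,0,-8.5,0,0]
}}

```text
t: 15.3
tcp_pos: [0.508, -0.0691, 0.2968]
tool_rot: [0.385, 0.594, -0.385, 0.593]
force: [0.5, 0.3, -0.7]
finger_gap: 0.471
```

Emit:
{"op": "move_arm", "data": {
  "deltas": [40,0,0,0,-8.5,0,0,40,0,0,0,-8.5,0,0,40,0,0,0,-8.5,0,0,40,0,0,0,-8.5,0,0,40,0,0,0,-8.5,0,0,40,0,0,0,-8.5,0,0,40,0,0,0,-8.5,0,0,40,0,0,0,-8.5,0,0,40,0,0,0,-8.5,0,0,40,0,0,0,-8.5,0,0]
}}

```text
t: 16.3
tcp_pos: [0.5078, -0.0692, 0.2969]
tool_rot: [-0.117, 0.697, 0.117, 0.697]
force: [-0.0, 0.6, 0.6]
finger_gap: 0.467
```

Emit:
{"op": "move_arm", "data": {
  "deltas": [40,0,0,0,-8.5,0,0,40,0,0,0,-8.5,0,0,40,0,0,0,-8.5,0,0,40,0,0,0,-8.5,0,0,40,0,0,0,-8.5,0,0,40,0,0,0,-8.5,0,0,40,0,0,0,-8.5,0,0,40,0,0,0,-8.5,0,0,40,0,0,0,0,0,0,40,0,0,0,0,0,0]
}}

```text
t: 17.3
tcp_pos: [0.5078, -0.0693, 0.297]
tool_rot: [-0.485, 0.515, 0.485, 0.515]
force: [0.2, 0.4, 1.0]
finger_gap: 0.468
```

```bash
cat > bar.py <<'E'
import sys
from h import *
s=snap('wrist',sys.argv[1]); W=cloud(s);P=W.reshape(-1,3); P=P[np.isfinite(P[:,0])]
def reg(c,r,z0,z1): return P[(np.hypot(P[:,0]-c[0],P[:,1]-c[1])<r)&(P[:,2]>z0)&(P[:,2]<z1)]
q=reg((.507,-.075),.047,.203,.209); print('bar',len(q),cv2.minAreaRect((q[:,:2]*1000).astype(np.float32)))
q=reg((.443,-.073),.015,.233,.24); print('grip',len(q),cv2.minEnclosingCircle((q[:,:2]*1000).astype(np.float32)) if len(q) else 0)
E
python3 bar.py w10.png; python3 ang.py
```

```text
bar 2342 ((506.5651550292969, -75.11863708496094), (15.944204330444336, 83.26277923583984), 86.5126724243164)
grip 426 ((442.74346923828125, -73.63329315185547), 6.921291828155518)
[ 0.50780279 -0.06938443  0.29699879] 17.35 [ 0.42715572 -0.90058662  0.36154922] r 0.10725508944245482 closing angle left -2.895228788466852 jaw 86.56080482518355
```

View pics/w10.png

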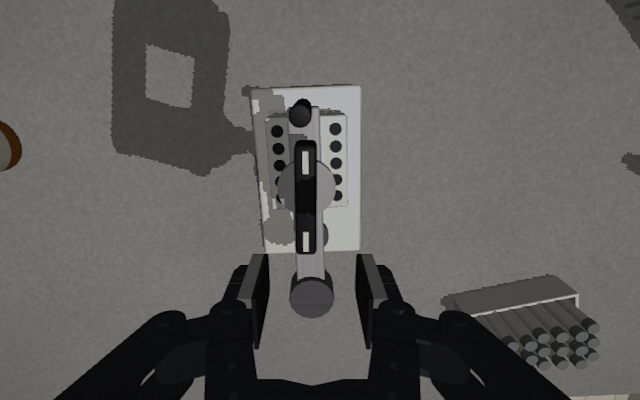

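Emit:
{"op": "move_arm", "data": {
  "deltas": [40,20,1,-5.7,0,0,0,40,35,0,0,0,0,0,40,35,0,0,0,0,0,40,20,0,0,0,0,0,40,2,0,0,0,0,0,40,0,0,0,0,0,0,40,0,0,0,0,0,0]
}}

```text
t: 18.05
tcp_pos: [0.5076, -0.0756, 0.1864]
tool_rot: [-0.486, 0.514, 0.484, 0.515]
force: [-0.1, 0.3, -0.3]
finger_gap: 0.472
```

```bash
python3 bar.py w11.png; python3 ang.py
```

```text
bar 7149 ((506.27935791015625, -74.78797912597656), (74.07780456542969, 58.992645263671875), 32.704551696777344)
grip 1798 ((442.55499267578125, -73.4713134765625), 6.893495559692383)
[ 0.5075635  -0.07556702  0.18651138] 18.1 [-0.17431602 -0.52363083  0.21506401] r 0.10722745569006671 closing angle left 0.41084310788622247 jaw 86.67753318319556
```

View pics/w11.png

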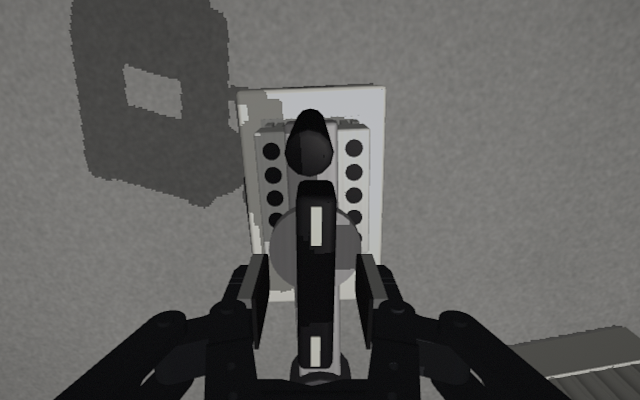

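Emit:
{"op": "move_arm", "data": {
  "deltas": [40,1.5,1,0.5,0,0,0,12,0,0,0,0,0,0,5,0,0,0,0,0,0,5,0,0,0,0,0,0,5,0,0,0,0,0,0,5,0,0,0,0,0,0],
  "force": 80
}}

```text
t: 18.7
tcp_pos: [0.5057, -0.0746, 0.1844]
tool_rot: [-0.486, 0.514, 0.485, 0.514]
force: [-1.7, 0.6, 6.6]
finger_gap: 0.171
```

```bash
cat >> ang.py <<'E'
print('gap',st['finger_gap'],'torque',st['ft_torque'].round(3),'tau6',st['tau'][5].round(3),'q',np.degrees(st['q']).round(1))
E
python3 ang.py
```

```text
[ 0.50566386 -0.07455221  0.18437873] 18.7 [-1.66347625  0.60675817  6.60781698] r 0.10914588452057182 closing angle left -0.10757413103164026 jaw 86.70724193212192
gap 0.1707482970638034 torque [0.175 0.214 0.066] tau6 0.068 q [ -20.9   25.3  101.1    0.    53.5 -107.6]
```

Emit:
{"op": "move_arm", "data": {
  "deltas": [5,0,0,0,4,0,0,5,0,0,0,7,0,0,5,0,0,0,7,0,0,5,0,0,0,7,0,0,5,0,0,0,7,0,0,5,0,0,0,7,0,0,5,0,0,0,7,0,0,5,0,0,0,5,0,0,5,0,0,0,0,0,0]
}}

```text
t: 19.6
tcp_pos: [0.5062, -0.074, 0.1844]
tool_rot: [-0.216, 0.673, 0.216, 0.674]
force: [0.2, 1.8, 4.2]
finger_gap: 0.172
```

```bash
python3 ang.py
```

```text
[ 0.50619165 -0.07401448  0.18440514] 19.6 [0.24858871 1.78092022 4.15121806] r 0.1086321742264924 closing angle left -0.3976116602004822 jaw 35.585178882844495
gap 0.17240132813878847 torque [ 0.184  0.117 -0.116] tau6 0.114 q [-2.090e+01  2.530e+01  1.011e+02  1.000e-01  5.340e+01 -5.650e+01]
```

Emit:
{"op": "move_arm", "data": {
  "deltas": [5,0,0,0,5,0,0,5,0,0,0,5,0,0,5,0,0,0,3,0,0,5,0,0,0,0,0,0,5,0,0,0,0,0,0]
}}

```text
t: 20.1
tcp_pos: [0.5065, -0.0739, 0.1844]
tool_rot: [-0.139, 0.692, 0.139, 0.694]
force: [1.3, 3.4, 4.9]
finger_gap: 0.165
```

```bash
python3 ang.py
```

```text
[ 0.50645665 -0.07394509  0.18441249] 20.1 [1.25573077 3.40019538 4.92064625] r 0.10836928722622843 closing angle left -0.4382652688453845 jaw 22.6619463665073
gap 0.16459060520950028 torque [ 0.521 -0.017 -0.076] tau6 -0.018 q [-2.090e+01  2.530e+01  1.011e+02  1.000e-01  5.340e+01 -4.360e+01]
```

Emit:
{"op": "move_arm", "data": {
  "deltas": [5,0,0,0,4,0,0,5,0,0,0,4,0,0,5,0,0,0,0,0,0,5,0,0,0,0,0,0]
}}

```text
t: 20.5
tcp_pos: [0.5066, -0.0739, 0.1844]
tool_rot: [-0.09, 0.7, 0.091, 0.702]
force: [1.6, 4.2, 5.1]
finger_gap: 0.169
```

```bash
python3 ang.py; python3 bar.py w12.png
```

```text
[ 0.50659899 -0.0738954   0.18442011] 20.5 [1.58353894 4.20686959 5.12167428] r 0.10822846600750113 closing angle left -0.466753090750359 jaw 14.69866602146315
gap 0.1689858936689565 torque [ 0.602 -0.13   0.017] tau6 0.055 q [-2.090e+01  2.530e+01  1.011e+02  1.000e-01  5.340e+01 -3.570e+01]
bar 6933 ((508.03924560546875, -74.5782241821289), (39.965911865234375, 82.96044921875), 30.411745071411133)
grip 1262 ((442.62188720703125, -74.61956024169922), 7.48541259765625)
```

View pics/w12.png

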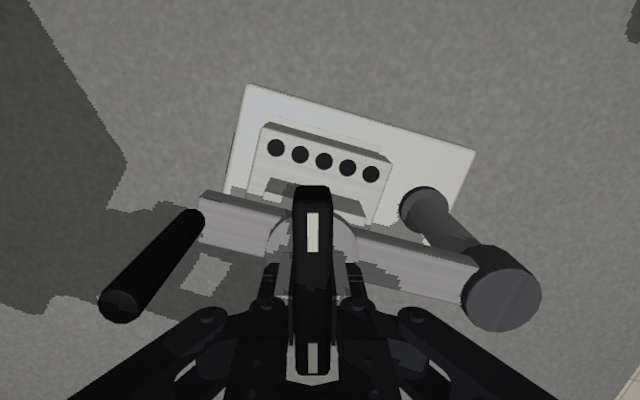

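```bash
python3 - <<'E'
from h import *
s=load('wrist');W=cloud(s); p,R,st=pose()
T=R.inv().apply(np.nan_to_num(W.reshape(-1,3),nan=9)-p)*1000
for nm,m in (('gripper +z',(T[:,2]>0)&(T[:,2]<75)&(abs(T[:,1])<25)),('swing grip',(T[:,2]<-40)&(T[:,2]>-80)&(T[:,1]>5)&(T[:,1]<35))):
  for lo in range(-80,-20,6):
    k=m&(T[:,0]>=lo)&(T[:,0]<lo+6)
    if k.sum(): print(nm,lo,k.sum(),'z',T[k][:,2].min().round(0),T[k][:,2].max().round(0),'y',T[k][:,1].min().round(0),T[k][:,1].max().round(0))
E
```

```text
gripper +z -80 2938 z 0.0 58.0 y 5.0 18.0
gripper +z -74 2553 z 0.0 55.0 y -0.0 18.0
gripper +z -68 1632 z 8.0 50.0 y -9.0 17.0
gripper +z -62 2388 z 8.0 47.0 y -13.0 13.0
gripper +z -56 2536 z 8.0 43.0 y -13.0 14.0
gripper +z -50 1090 z 8.0 39.0 y -12.0 14.0
gripper +z -44 371 z 7.0 28.0 y -13.0 13.0
gripper +z -38 477 z 6.0 20.0 y -12.0 11.0
gripper +z -32 322 z 6.0 20.0 y -7.0 11.0
gripper +z -26 1906 z 0.0 20.0 y -25.0 25.0
swing grip -80 1507 z -59.0 -40.0 y 5.0 13.0
swing grip -74 1064 z -56.0 -40.0 y 5.0 13.0
swing grip -68 559 z -52.0 -40.0 y 10.0 13.0
swing grip -62 289 z -48.0 -40.0 y 10.0 13.0
swing grip -56 972 z -68.0 -40.0 y 9.0 22.0
swing grip -50 884 z -69.0 -40.0 y 8.0 23.0
swing grip -44 511 z -68.0 -55.0 y 10.0 22.0
swing grip -38 453 z -68.0 -55.0 y 10.0 23.0
swing grip -32 398 z -68.0 -55.0 y 10.0 22.0
swing grip -26 340 z -67.0 -55.0 y 10.0 22.0
```

Emit:
{"op": "move_arm", "data": {
  "deltas": [5,0,0,0,4,0,0,5,0,0,0,4,0,0,5,0,0,0,4,0,0,5,0,0,0,4,0,0,5,0,0,0,0,0,0,5,0,0,0,0,0,0]
}}

```text
t: 21.15
tcp_pos: [0.507, -0.0739, 0.1845]
tool_rot: [0.008, 0.706, -0.008, 0.708]
force: [3.0, 4.5, 4.7]
finger_gap: 0.172
```

```bash
python3 ang.py; python3 bar.py w13.png
```

```text
[ 0.50700057 -0.07386834  0.18445396] 21.15 [3.03221085 4.53558213 4.68345076] r 0.10782787189982833 closing angle left -0.48744293400409333 jaw -1.3045899326395303
gap 0.17193735010316236 torque [ 0.642 -0.174  0.05 ] tau6 0.056 q [-20.9  25.4 101.1   0.2  53.4 -19.7]
bar 6995 ((508.2763366699219, -74.98113250732422), (40.02500915527344, 82.94864654541016), 14.445935249328613)
grip 890 ((442.67041015625, -74.7829360961914), 7.766616344451904)
```

View pics/w13.png

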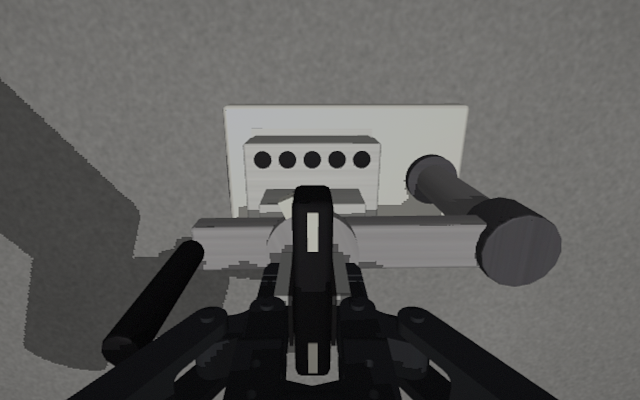

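Emit:
{"op": "move_arm", "data": {
  "deltas": [28,0,0,0,0,0,0,28,0,0,0,0,0,0,28,0,0,0,0,0,0,28,-10,0,0,0,0,0,28,-30,0,0,0,0,0,28,-40,0,0,0,0,0,28,-40,-15,0,0,0,0,28,-20,-15,0,0,0,0,28,0,0,0,0,0,0,28,0,0,0,0,0,0]
}}

```text
t: 22.2
tcp_pos: [0.5043, -0.1046, 0.3237]
tool_rot: [0.008, 0.707, -0.008, 0.707]
force: [0.4, -0.4, -0.6]
finger_gap: 0.329
```

```bash
python3 ang.py; python3 bar.py w14.png; python3 - <<'E'
from h import *
s=load('wrist')
u,v=map(int,proj(s,[.507,-.075,.18])); print(u,v)
c=s['image'][max(v-70,0):v+70,max(u-93,0):u+93,::-1]; cv2.imwrite('pics/w14z.png',cv2.resize(c,(797,600),interpolation=cv2.INTER_CUBIC))
snap('scene','scene2.png');snap('side','side2.png')
E
```

```text
[ 0.50433895 -0.10456548  0.32374349] 22.2 [ 0.36969412 -0.35442491 -0.61247984] r 0.11380499678800822 closing angle left 15.19552990155455 jaw -1.3554017029073098
gap 0.32868788937275 torque [ 0.041 -0.006 -0.015] tau6 -0.006 q [-24.2  15.7  90.6   0.   73.6 -22.8]
bar 2182 ((506.1706237792969, -75.8703842163086), (83.34272766113281, 15.631416320800781), 89.2857894897461)
grip 291 ((442.7420959472656, -75.05436706542969), 6.889596462249756)
314 148
```

View pics/w14.png

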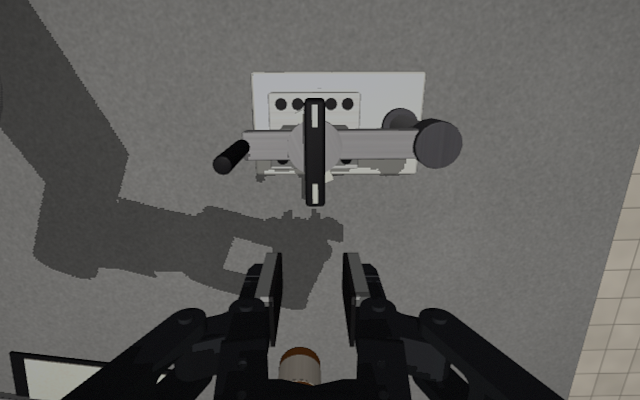

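View pics/w14z.png

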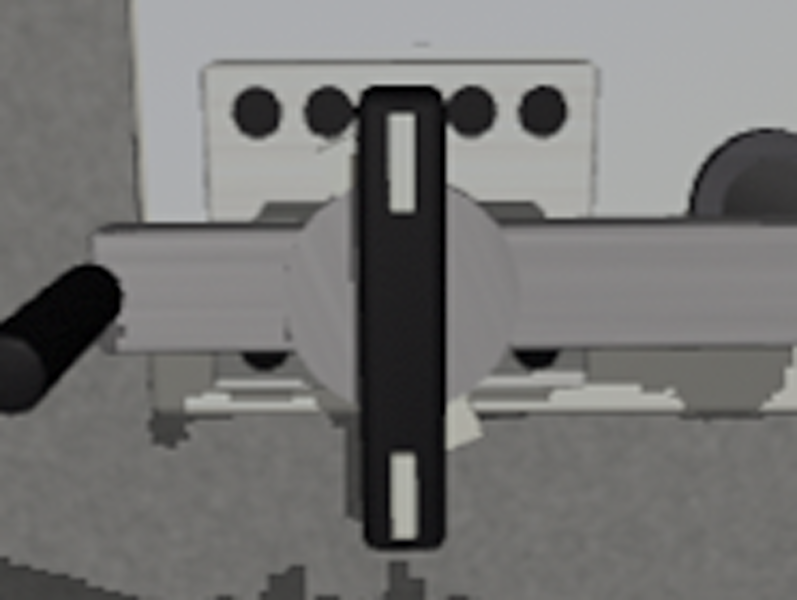

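View pics/scene2.png

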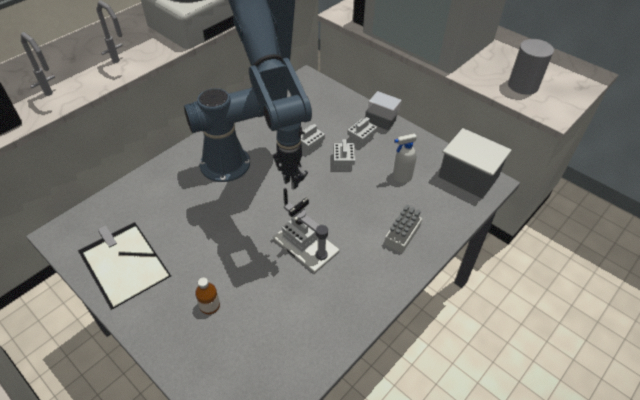

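```bash
python3 - <<'E'
from h import *
s=load('wrist');W=cloud(s)
u0,v0=314-93,148-70; k=186/797
g=s['image'].astype(int)
# tab pixels: bright, near, height between .16 and .18
C=np.array([.5062,-.0758])
m=(W[...,2]>.158)&(W[...,2]<.2)&(np.hypot(W[...,0]-C[0],W[...,1]-C[1])<.05)&(g.min(2)>150)
v,u=np.where(m); print(len(v),u.min() if len(u) else 0,u.max(),v.min(),v.max())
P=W[m]; d=P[:,:2]-C; r=np.hypot(*d.T); a=np.degrees(np.arctan2(d[:,1],d[:,0])); 
for i in np.argsort(r)[::3]: print((u[i],v[i]),P[i].round(4),r[i].round(4),a[i].round(1))
for px in [(462,400),(480,435),(448,447),(462,425)]:
    uu,vv=u0+px[0]*k,v0+px[1]*k; X=dep(s,uu,vv); d=X[:2]-C; print(px,X.round(4),np.hypot(*d).round(4),np.degrees(np.arctan2(d[1],d[0])).round(1))
P=W.reshape(-1,3);P=P[np.isfinite(P[:,0])];q=P[(abs(P[:,2]-.08)<.003)&(np.hypot(P[:,0]-.507,P[:,1]+.075)<.08)];print('block top z',np.median(q[:,2]),cv2.minAreaRect((q[:,:2]*1000).astype(np.float32)))
E
```

```text
127 294 332 110 181
(np.int64(300), np.int64(123)) [ 0.495  -0.0552  0.1676] 0.0234 118.5
(np.int64(327), np.int64(171)) [ 0.5175 -0.0971  0.1699] 0.0241 -62.1
(np.int64(299), np.int64(122)) [ 0.4943 -0.0542  0.169 ] 0.0246 118.9
(np.int64(298), np.int64(122)) [ 0.4934 -0.0544  0.1676] 0.025 120.9
(np.int64(299), np.int64(121)) [ 0.4943 -0.0536  0.1676] 0.0253 118.2
(np.int64(300), np.int64(120)) [ 0.4952 -0.0526  0.169 ] 0.0257 115.4
(np.int64(326), np.int64(173)) [ 0.5167 -0.0994  0.1678] 0.0259 -66.2
(np.int64(299), np.int64(120)) [ 0.4944 -0.0525  0.1697] 0.0261 116.9
(np.int64(298), np.int64(120)) [ 0.4935 -0.0526  0.1686] 0.0265 118.7
(np.int64(326), np.int64(174)) [ 0.5166 -0.1004  0.1676] 0.0267 -67.0
(np.int64(299), np.int64(119)) [ 0.4944 -0.0518  0.1687] 0.0268 116.2
(np.int64(298), np.int64(119)) [ 0.4935 -0.0518  0.1684] 0.0272 117.9
(np.int64(301), np.int64(117)) [ 0.4961 -0.0502  0.1681] 0.0275 111.6
(np.int64(299), np.int64(118)) [ 0.4944 -0.0509  0.1691] 0.0275 115.4
(np.int64(298), np.int64(118)) [ 0.4936 -0.0509  0.1689] 0.0279 116.9
(np.int64(326), np.int64(176)) 
[... 1560 characters left out ...]
68 ] 0.0321 -69.5
(np.int64(294), np.int64(114)) [ 0.4903 -0.0476  0.1678] 0.0324 119.5
(np.int64(332), np.int64(178)) [ 0.522  -0.1042  0.1679] 0.0324 -60.9
(np.int64(329), np.int64(180)) [ 0.5192 -0.1056  0.169 ] 0.0326 -66.4
(np.int64(326), np.int64(181)) [ 0.5166 -0.1069  0.1674] 0.0328 -71.6
(np.int64(330), np.int64(180)) [ 0.5201 -0.1059  0.1681] 0.0332 -65.1
(462, 400) [ 0.5191 -0.0977  0.1688] 0.0255 -59.5
(480, 435) [ 5.325e-01 -1.526e-01 -1.000e-04] 0.0812 -71.1
(448, 447) [ 0.5161 -0.1077  0.1689] 0.0334 -72.7
(462, 425) [ 0.5191 -0.1031  0.1687] 0.0302 -64.7
block top z 0.07988344444144571 ((506.40625, -75.17951965332031), (82.8940200805664, 100.05229187011719), 88.7116470336914)
```

```bash
python3 -c "
from h import *
p,R,st=pose(); print(st['t'],st['force'],p); print(job.sign_off())"
```

```text
22.35 [-0.39408557 -0.23418933  0.08332034] [ 0.5037013  -0.10372449  0.32206777]
the job is handed in; nothing more can be done
None
```

The block is seated and clamped, and I handed the job in at 22.4 s, with the gripper open and clear above the clamp.

- **Block:** I took the lookalike farthest to the robot's right, lowered it in the gripper, and its fins slid into the dock's gaps without resistance. In the last picture its body top is 79.9 mm above the bench (80 is fully home). Its centre is within about 1 mm of the dock's, and it is aligned to within about 0.1°.
- **Clamp arm:** I swung it in by the round grip until it stopped. A further push built about 10 N and nothing moved.
- **Handle:** I turned it 88° clockwise. The turn angle puts the slip at about 21°. The marks and tabs give about 23°, measured roughly because the bar hides part of each tab. Both are inside 10 to 40°.
- **Disagreement:** the last picture puts the swing grip about 1.4 mm (0.5°) off closed. The fixed handle centre shifted by about 0.8 mm in the same picture, so I put most of it down to camera calibration and did not push the arm again.
- **Other things:** in the last overview picture the bystanders look unmoved; I checked that by eye, not by measuring.

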